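# Dock the rotary drive and hold its splined coupling home

### The arm

A 6-joint arm with a two-finger parallel gripper is mounted at the origin on a cart in front of the work surface, level with it; the furniture and walls round the work are solid. World frame = base frame: x ahead of the robot, y to its left, z up, the work surface at z = 0. Lengths are in m, angles in rad, forces in N, time in s.
With the tool pointing down it reaches from about 0.325 to 0.9 m from the base axis. Payload 6.1 kg.
Tool frame: the origin (TCP) lies on the centre line of the jaws, within the pads' length; the fingertips stand 17 mm ahead of it and the grasp point (between the pads) lies 2 mm behind it; z points along the fingers, y is the direction in which the jaws open and shut (so a half turn about z gives the same grasp; the last joint's range is limited). The gripper opens to 87 mm and grips with 3 to 60 N. Pads are 19 mm wide; open, the fingers measure 117 mm over their backs; the gripper's body (75 mm by 190 mm) begins 51 mm behind the grasp point.
Start: joints at [1.021, 0.22, 1.526, -0, 1.395, -0.126], TCP at [0.257, 0.57, 0.215] pointing down, gripper open.
Joint ranges: [-2.98, 2.98], [-0.91, 2.08], [0.09, 2.57], [-1.24, 4.39], [0.2, 2.65], [-2.68, 2.68]. Speed limits (rad/s): [2.57, 2.57, 3.01, 3.14, 3.14, 3.14].

### API

Orientations are given as a 3x3 rotation matrix whose columns are the frame's x, y, z axes.
In Python, from plant import ctrl gives the robot as it stands.
- The arm moves only by the tool send_rows, never from a script. Its argument "commands" is a list of rows, each an object with "dp": the shift along the world's x, y, z in m, a list of three; "rotation": the turn, a rotation vector about the world's x, y, z in degrees, a list of three; "grip": the opening, from 0 (shut) to 1 (fully open). In form: [{"dp": [dx, dy, dz], "rotation": [wx, wy, wz], "grip": grip}, ...]. A call has 1 to 8 rows; each row shifts and turns the commanded pose from where the row before left it; what a row does not reach is not made up. A row lasts 1/10 s, in which the tool goes at most 50 mm and 8.59 degrees, less where a joint would pass 70% of its speed; a pose out of reach is approached as far as the arm can. A call with a gripper value outside its range is refused whole. The fingers move at their own pace and stop on an object; "squeeze" is the grip in N (left out, the last holds). Time passes only in rows, so rows that do not move let the fingers close. It gives the time, the measured TCP pose, the force and the opening at its end, in the units of the state.
- ctrl.sense(): the state, without advancing time (a new reading comes with each control period).
- ctrl.grab_frame(name): name is "scene" or "top"; returns (picture, depth): 480x640x3 uint8, red, green, blue; 480x640 float32, m along the optical axis (not along the pixel's ray), 0 where there is no reading.
- ctrl.camera_model(name): a dict with "vertical_fov" (degrees; the focal length in pixels is half the picture's height over the tangent of half this angle, whatever the lens; pixels are square), "cx", "cy" (the principal point, pixels), "origin" and "rotation" of the camera in the world. Camera axes: x right, y up, looking along -z (the intrinsics and any distortion apply to the point x, -y, -z); pixel columns grow to the right and rows downward; lengths in m; the calibration is good to about 2 mm. A picture is of the moment at which its call begins. camera_model takes no time and is no camera call.
- ctrl.close_job(): hands the job in, once; it reports no verdict.
The state is a dict: "time": time; "q": joint angles; "joint_velocities": joint speeds; "effort": joint torques, N m; "tcp_pos": TCP position; "ee_rot": TCP orientation; "contact_force": force on the tool from outside, world axes, zero at the start; "torque": the same for the moment, N m; "opening": opening from 0.0 (shut) to 1.0 (fully open).
Only numpy, scipy, OpenCV 4.12 (cv2) and the standard library are available. Lean on these libraries where they do the work, as an engineer would, in place of code of your own. Each camera call takes 0.05 s, during which the arm holds its last target.

### The job

Slide the square drive unit across the worktop, without lifting it, until it sits flush against both rails of its corner stop. Then take the splined coupling out of its parking ring, turn it until its fins mesh with the cross-shaped socket in the drive's round boss, and push it fully home against the ejector spring, until its collar is down on the boss. The program finishes while the gripper is still holding it pressed home (do not let go: the spring would push it out again), with the drive still in its stop, and leave the other things on the bench where they are.

Things in the scene. Friction and masses are not known exactly. Their poses are not given: they have to be found in the camera images.
- drive_center (a point): Loose drive unit, about 0.93 kg: flat grey housing 84 x 84 mm, 24 mm high, with a round aluminium boss (52 mm diameter, 30 mm high) in the middle of its top; 54 mm high in all. Point: on the boss axis, 27 mm above the underside. x, y square to the housing's sides, z up. The boss can be gripped from above across any diameter to slide and turn the drive; its lower 5 mm are best left free.
- dock: Fixed corner stop: two aluminium rails at right angles, 70 mm long, 16 mm high, with 20 mm wide, 4 mm high flanges behind. Origin: on the worktop where the drive's centre stands when flush with both rails, axes then parallel. The rails' inner faces lie 42 mm from it on its +x side (away from the robot) and +y side (left), centred on those axes; the other sides are open.
- spline_mouth (a point): Cross-shaped socket in a dark steel insert in the boss: two crossing slots 8.5 mm wide, 36 mm long, 30 mm deep. Point: on the boss axis, level with the boss's top face (54 mm above the worktop; the insert is 1 mm lower). x, y along the slots, z up. The slots' angle to the housing varies (up to 0.6 rad either way); the insert turns only stiffly (0.25 N m).
- ejector (a joint): Sprung brass plate inside the socket, across the slots: 0 at rest, when its top is 12 mm below the boss's top; grows as it is pressed down, 0.012 m when the coupling is fully home (stop at 0.0135). Its spring pushes up with 4.8 N at rest and 9.6 N at 0.012 m.
- coupling_grip (a point): Centre of the coupling's grip block, a square aluminium block 26 x 26 mm, 40 mm high. The point is 20 mm below its top, 26 mm above the collar's underside and 50 mm above the fins' lower ends. x and y are square to the block's faces and run along the fins, z up.
- coupling: Loose metal coupling, about 0.18 kg, 70 mm high, upright in the parking ring at the start. From the bottom: four crossed fins (32 mm across overall, 6 mm thick, 24 mm long, lower ends rounded), a round collar (46 mm diameter, 6 mm thick) and the square grip block. Any quarter turn fits the socket equally. Origin: on its axis at the fins' lower ends.
- coupling_collar (a point): The centre of the underside of the coupling's collar, from which the fins reach 24 mm down. Fully home, this face lies on the boss's top face, at spline_mouth.
- park: Parking ring, fixed to the worktop: black, open round tube of 54 mm outer and 38 mm inner diameter, 40 mm high; the coupling's collar rests on its top, the fins hang in its bore. Origin: centre of its underside, on the worktop.
- vial: Bystander: small capped vial, 26 x 26 x 55 mm, in front of the microscope; origin at the centre of its underside
- petri: Bystander: petri dish, 59 mm across, 13 high; origin at the centre of its underside
- beaker: Bystander: tall glass beaker, 49 mm across, 86 high; origin at the centre of its underside
- pot: Bystander: small white screw pot lying on its side near the front edge, 41 x 34 x 34 mm; origin at the centre of its underside
- tape: Bystander: roll of tape lying flat, 62 mm, 19 high; origin at the centre of its underside
- slides: Bystander: carton of microscope slides, 32 x 84 x 29 mm; origin at the centre of its underside
- brown_bottle: Bystander: brown glass bottle with black cap, 66 mm across, 136 high; origin at the centre of its underside
- tweezers: Bystander: steel forceps, 136 mm long; origin at the centre of its underside

How it is judged:
By the outcome, as a careful person would: the job done as asked, in the order asked, and still so for the second after the job is handed in, while the arm keeps its last pose, push and grip.
It also fails if it takes over 61 s, if anything falls off the work surface, if the arm or the gripper's body presses on something with over 40 N, if the wrist force passes 120 N, or if a joint passes its speed limit or range.

## Working session

There is one attempt and no reset: what is moved stays moved. The work goes in short steps, Python scripts to look and compute and a tool call to move; the robot and the scene stay as the last step left them, time stands still between calls to the robot, and variables do not carry over. Pictures are saved under pics/ and viewed, and the job is handed in when it is done.

Besides the shell and the picture viewer there is one more tool, called after "Emit:" as a command line: name --argument value ..., lists and objects as JSON in quotes. send_rows: Moves the arm, as the interface text tells. Its arguments: {"type":"object","properties":{"commands":{"type":"array","items":{"type":"object","properties":{"dp":{"type":"array","items":{"type":"number"}},"rotation":{"type":"array","items":{"type":"number"}},"grip":{"type":"number"}}}},"squeeze":{"type":"number"}},"required":["commands"]}

```bash
ls; mkdir -p pics
python3 - <<'E'
from plant import ctrl
import cv2,numpy as np
print(ctrl.sense())
for n in("scene","top"):
    print(n,ctrl.camera_model(n))
    p,d=ctrl.grab_frame(n)
    cv2.imwrite(f"pics/{n}0.png",p[:,:,::-1]); np.save(f"pics/{n}0_d.npy",d);
E
```

```text
pics
{'time': 0.0, 'q': array([ 1.02094120e+00,  2.21219553e-01,  1.52764298e+00, -1.23128588e-05,
        1.39467430e+00, -1.26067821e-01]), 'joint_velocities': array([-0.00063803, -0.00082066,  0.00290277,  0.00078961,  0.00061505,
        0.0005618 ]), 'effort': array([-8.31293733e-05, -4.94613147e+01, -3.87382007e+01,  7.00542703e-02,
        5.71635563e-02, -1.29434238e-04]), 'tcp_pos': array([0.25666025, 0.56916378, 0.21382446]), 'ee_rot': array([[-9.11538856e-01,  4.11212723e-01, -1.00562274e-03],
       [ 4.11213887e-01,  9.11537367e-01, -1.66394362e-03],
       [ 2.32427913e-04, -1.93027530e-03, -9.99998110e-01]]), 'contact_force': array([-0.01401661,  0.57885069,  0.04440019]), 'torque': array([ 0.04229728, -0.03406747, -0.07128366]), 'opening': 0.9972504965371013}
scene {'vertical_fov': 48.93476869738015, 'cx': 322.4368235246496, 'cy': 236.77024331264874, 'origin': array([-0.20196149, -0.64495866,  0.87983416]), 'rotation': array([[ 0.60641844,  0.51663894, -0.60443435],
       [-0.795063  ,  0.3830113 , -0.47029477],
       [-0.0114674 ,  0.76575881,  0.64302562]])}
top {'vertical_fov': 55.3876405692721, 'cx': 314.70420076777117, 'cy': 235.58085012152418, 'origin': array([ 0.45764113, -0.03289143,  1.34329022]), 'rotation': array([[-0.00430172,  0.99616693, -0.08736671],
       [-0.99995238, -0.00505039, -0.00835003],
       [-0.00875926,  0.08732663,  0.99614122]])}
```

View pics/scene0.png

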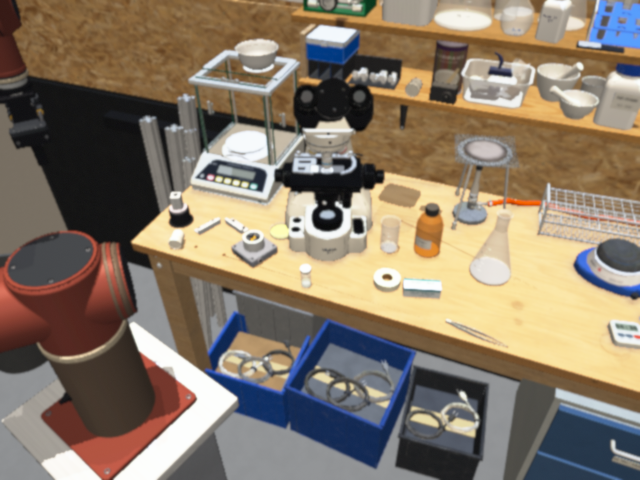

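View pics/top0.png

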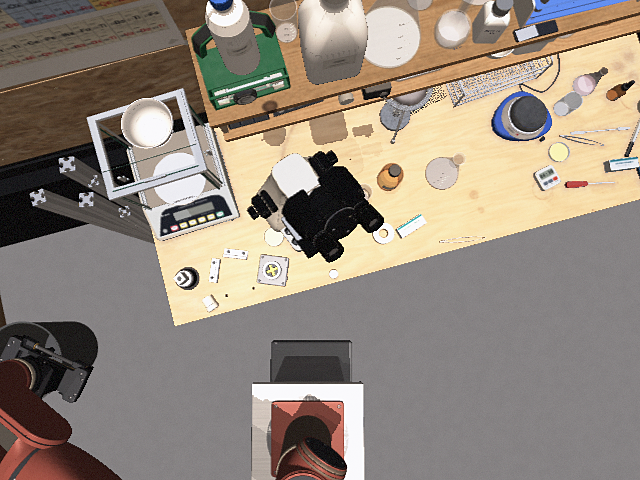

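Run:
```python
import cv2,numpy as np
t=cv2.imread("pics/top0.png");s=cv2.imread("pics/scene0.png")
cv2.imwrite("pics/topz.png",cv2.resize(t[225:325,160:300],None,fx=5.7,fy=5.7,interpolation=cv2.INTER_CUBIC))
cv2.imwrite("pics/scz.png",cv2.resize(s[180:280,150:290],None,fx=5.7,fy=5.7,interpolation=cv2.INTER_CUBIC))
```

```text
(no output)
```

View pics/topz.png

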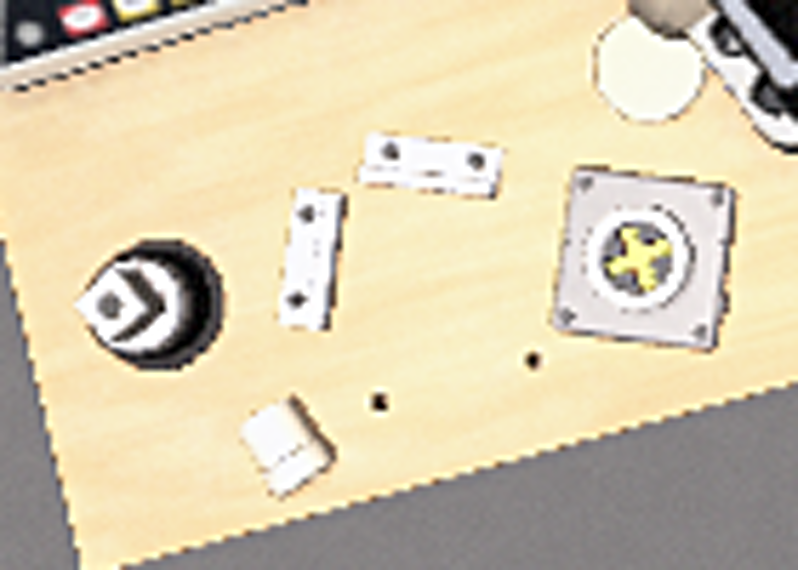

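View pics/scz.png

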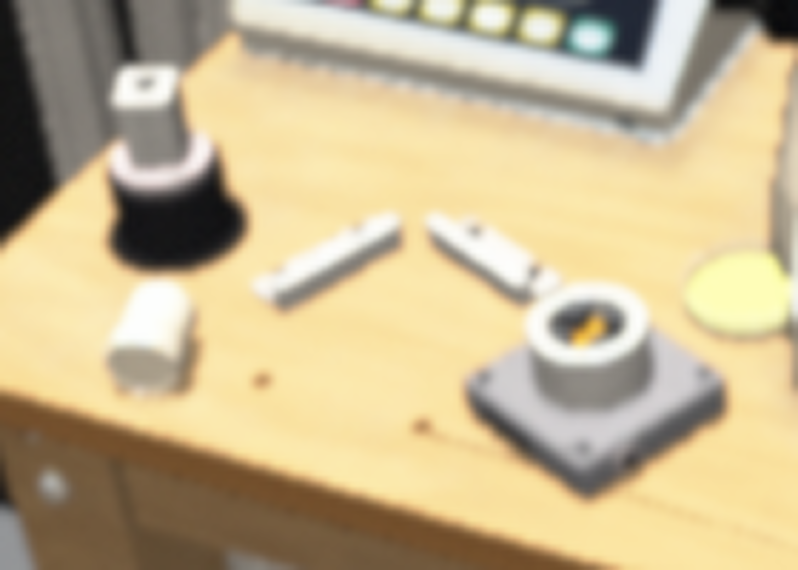

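```bash
cat > h.py <<'E'
import numpy as np,cv2
from plant import ctrl
def cam(n):
    m=ctrl.camera_model(n); f=240/np.tan(np.radians(m['vertical_fov'])/2)
    return f,m['cx'],m['cy'],np.array(m['origin']),np.array(m['rotation'])
def ray(n,u,v):
    f,cx,cy,o,R=cam(n); d=R@np.array([(u-cx)/f,-(v-cy)/f,-1.]); return o,d
def onz(n,u,v,z):
    o,d=ray(n,u,v); return o+d*(z-o[2])/d[2]
def proj(n,p):
    f,cx,cy,o,R=cam(n); c=R.T@(np.array(p)-o); return cx+f*c[0]/-c[2], cy-f*c[1]/-c[2]
def tri(a,b):
    o1,d1=ray('top',*a);o2,d2=ray('scene',*b)
    s=np.linalg.lstsq(np.c_[d1,-d2],o2-o1,rcond=None)[0]
    p,q=o1+s[0]*d1,o2+s[1]*d2
    return (p+q)/2,np.linalg.norm(p-q)
E
python3 - <<'E'
from h import *
t=cv2.imread("pics/top0.png");s=cv2.imread("pics/scene0.png")
def up(im,x0,y0,x1,y1,k,name):
    c=cv2.resize(im[y0:y1,x0:x1],None,fx=k,fy=k,interpolation=cv2.INTER_CUBIC)
    g=c.copy()
    for x in range(x0,x1,5): cv2.line(g,(int((x-x0+.5)*k),0),(int((x-x0+.5)*k),6 if x%10 else 14),(0,0,255),1); 
    for y in range(y0,y1,5): cv2.line(g,(0,int((y-y0+.5)*k)),(6 if y%10 else 14,int((y-y0+.5)*k)),(0,0,255),1)
    cv2.imwrite(f"pics/{name}.png",g)
up(t,250,248,295,293,13,"td");up(s,228,222,283,272,12,"sd")
up(t,170,258,205,293,14,"tc");up(s,162,185,202,233,12,"sc")
up(t,200,240,255,290,12,"tr");up(s,190,210,255,240,12,"sr")
E
cd pics; python3 -c "
import cv2,numpy as np
a=cv2.imread('td.png');b=cv2.imread('sd.png');a=cv2.resize(a,(390,390));b=cv2.resize(b,(400,364))
"
```

```text
(no output)
```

View pics/td.png

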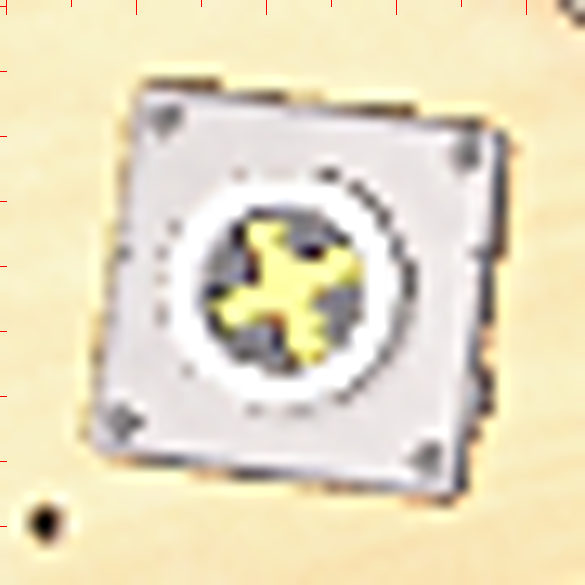

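View pics/sd.png

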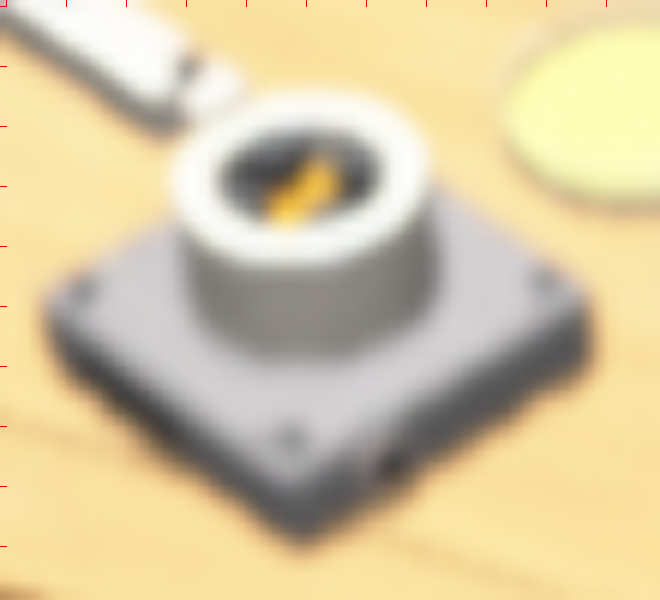

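View pics/tc.png

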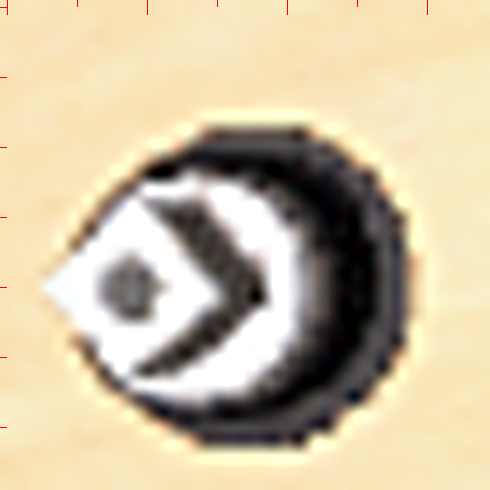

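View pics/sc.png

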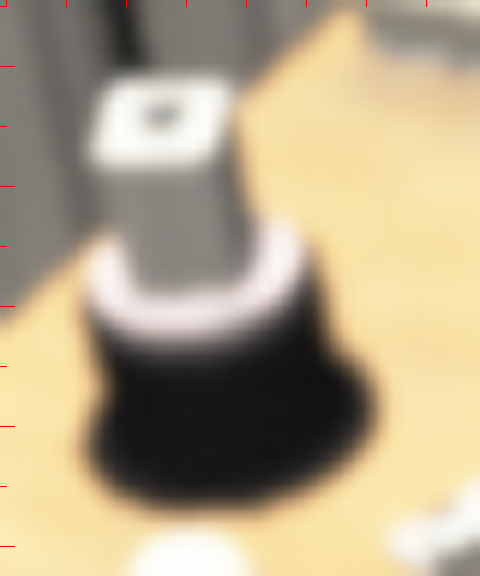

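View pics/tr.png

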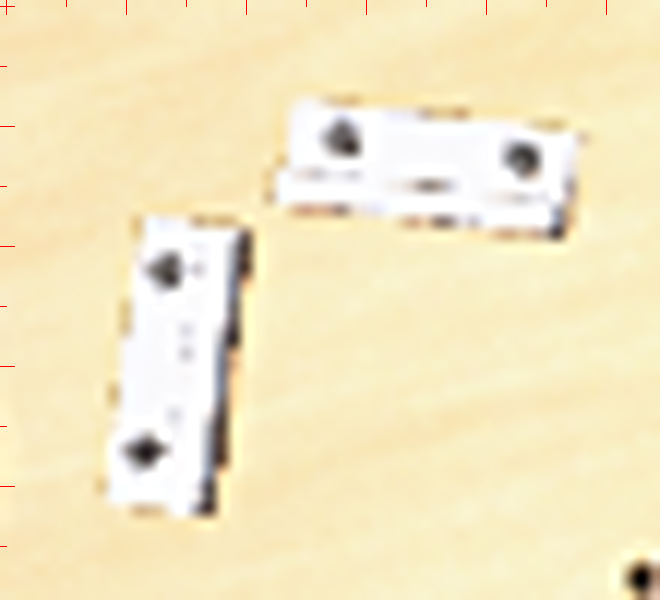

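View pics/sr.png

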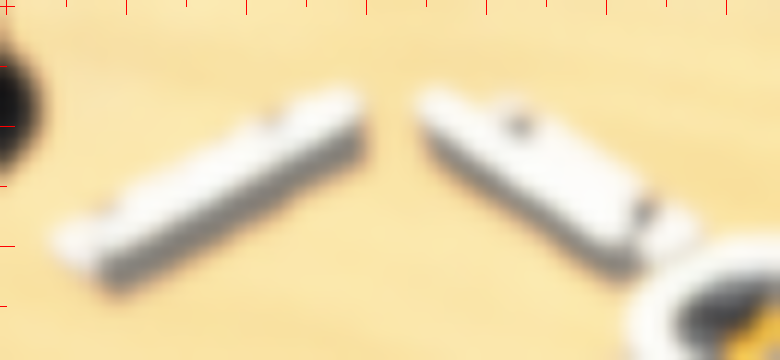

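```bash
cat > m0.py <<'E'
from h import *
t=cv2.imread("pics/top0.png");s=cv2.imread("pics/scene0.png")
def ell(im,x0,y0,x1,y1,th,k=8,want=None,inv=False):
    c=cv2.resize(im[y0:y1,x0:x1],None,fx=k,fy=k,interpolation=cv2.INTER_CUBIC)
    m=(c.min(2)>th).astype(np.uint8)
    cs,_=cv2.findContours(m,cv2.RETR_EXTERNAL,cv2.CHAIN_APPROX_NONE)
    q=[((want[0]-x0+.5)*k,(want[1]-y0+.5)*k)]
    best=max(cs,key=cv2.contourArea)
    e=cv2.fitEllipse(best)
    return ((e[0][0]+.5)/k-.5+x0,(e[0][1]+.5)/k-.5+y0),(e[1][0]/k,e[1][1]/k),cv2.contourArea(best)/k/k
for th in(225,235,242):
    a=ell(t,260,257,284,284,th,want=(272,270)); b=ell(s,240,228,266,246,th-20,want=(253,237))
    print(th,a,b,tri(a[0],b[0]), onz('top',*a[0],.054))
P=lambda x0,y0,k,L:[((u+.5)/k-.5+x0,(v+.5)/k-.5+y0) for u,v in L]
sd=P(250,248,13,[(165,118),(467,153),(430,457),(125,420)])
W=np.array([onz('top',*p,.024) for p in sd]);print("drive screws",W,W.mean(0))
e=W[0]-W[1];print('y-axis ang',np.degrees(np.arctan2(-e[0],e[1])));e=W[3]-W[2];print(np.degrees(np.arctan2(-e[0],e[1])))
e=W[0]-W[3];print('x',np.degrees(np.arctan2(e[1],e[0])));e=W[1]-W[2];print(np.degrees(np.arctan2(e[1],e[0])))
# slots: arm ends in brass (z .042)
sl=P(250,248,13,[(265,232),(310,350),(222,303),(347,258)])
W=np.array([onz('top',*p,.042) for p in sl])
e=W[0]-W[1];print('slot1',np.degrees(np.arctan2(e[1],e[0])));e=W[2]-W[3];print('slot2',np.degrees(np.arctan2(e[1],e[0])))
# rail screws z=.004
r=P(200,240,12,[(164,270),(145,450),(342,138),(522,157)])
W=np.array([onz('top',*p,.004) for p in r]);print('rail screws',W)
# rail inner top edges z=.016: left rail right edge of white, far rail bottom edge
r=P(200,240,12,[(240,232),(204,505),(282,203),(555,232)])
W=np.array([onz('top',*p,.016) for p in r]);print('rail inner edges',W)
e=W[0]-W[1];print('rail +y dir',np.degrees(np.arctan2(e[1],e[0])));e=W[2]-W[3];print('rail +x dir',np.degrees(np.arctan2(-e[0],e[1])))
# coupling: block top corners
c=P(170,258,14,[(40,288),(137,200),(222,297),(130,378)])
W=np.array([onz('top',*p,.086) for p in c]);print('block',W,W.mean(0))
sc=P(162,185,12,[(103,75),(237,78),(212,166),(88,162)])
print(tri(np.mean(c,0),np.mean(sc,0)))
W=np.array([onz('scene',*p,.086) for p in sc]);print('block',W,W.mean(0))
print(tri(P(170,258,14,[(128,288)])[0],P(162,185,12,[(162,116)])[0]))
E
python3 m0.py
```

```text
225 ((273.0908393859863, 270.8485269546509), (24.57695198059082, 28.103200912475586), 489.0234375) ((251.8847303390503, 235.6186008453369), (15.347596168518066, 22.21413803100586), 255.40625) (array([0.47120756, 0.09537625, 0.05906144]), np.float64(0.0012348546527455636)) [0.47169649 0.09543891 0.054     ]
235 ((270.99131298065186, 269.7952709197998), (17.244827270507812, 17.499177932739258), 236.046875) ((251.90535259246826, 235.64134883880615), (14.947561264038086, 21.74146270751953), 241.3671875) (array([0.47500439, 0.10108527, 0.05353608]), np.float64(0.0009126132495356585)) [0.47467829 0.10136364 0.054     ]
242 ((271.0427646636963, 269.79381275177), (16.98780059814453, 17.215023040771484), 229.109375) ((251.93657207489014, 235.67175483703613), (14.672900199890137, 21.30613136291504), 230.328125) (array([0.47499674, 0.1009547 , 0.05351004]), np.float64(0.0008799779304061914)) [0.47468174 0.10121872 0.054     ]
drive screws [[0.51314408 0.12996114 0.024     ]
 [0.5050652  0.0628282  0.024     ]
 [0.43798281 0.07092156 0.024     ]
 [0.44640515 0.13843411 0.024     ]] [0.47564931 0
[... 374 characters left out ...]
44173403 0.26289093 0.016     ]
 [0.51446933 0.24501071 0.016     ]
 [0.50714081 0.17871391 0.016     ]]
rail +y dir -6.749683664900827
rail +x dir -6.3079227360375345
block [[0.45269258 0.36886974 0.086     ]
 [0.46981466 0.35016986 0.086     ]
 [0.45078343 0.33305373 0.086     ]
 [0.43506548 0.35079291 0.086     ]] [0.45208904 0.35072156 0.086     ]
(array([0.45260437, 0.3508314 , 0.08395727]), np.float64(0.0014494948792391838))
block [[0.45524928 0.3710061  0.086     ]
 [0.47198598 0.34638432 0.086     ]
 [0.44673815 0.32542378 0.086     ]
 [0.43180546 0.34812503 0.086     ]] [0.45144472 0.34773481 0.086     ]
(array([0.4533499 , 0.35133043, 0.08446452]), np.float64(0.001998388830972653))
```

Emit:
send_rows --commands '[{"dp":[0.0136,-0.0293,0],"rotation":[0,0,1.1],"grip":1},{"dp":[0.0136,-0.0293,0],"rotation":[0,0,1.1],"grip":1},{"dp":[0.0136,-0.0293,0],"rotation":[0,0,1.1],"grip":1},{"dp":[0.0136,-0.0293,0],"rotation":[0,0,1.1],"grip":1},{"dp":[0.0136,-0.0293,0],"rotation":[0,0,1.1],"grip":1},{"dp":[0.0136,-0.0293,0],"rotation":[0,0,1.1],"grip":1},{"dp":[0.0136,-0.0293,0],"rotation":[0,0,1.1],"grip":1},{"dp":[0.0136,-0.0293,0],"rotation":[0,0,1.1],"grip":1}]'

```text
time: 0.9
tcp_pos: [0.3659, 0.3339, 0.2145]
ee_rot: [[-0.964, 0.266, -0.001], [0.266, 0.964, -0.0], [0.0, -0.001, -1.0]]
contact_force: [0.9, 0.2, -0.4]
opening: 1.003
```

Emit:
send_rows --commands '[{"dp":[0.0136,-0.0293,0],"rotation":[0,0,1.1],"grip":1},{"dp":[0.0136,-0.0293,0],"rotation":[0,0,1.1],"grip":1},{"dp":[0.0136,-0.0293,0],"rotation":[0,0,1.1],"grip":1},{"dp":[0.0136,-0.0293,0],"rotation":[0,0,1.1],"grip":1},{"dp":[0.0136,-0.0293,0],"rotation":[0,0,1.1],"grip":1},{"dp":[0.0136,-0.0293,0],"rotation":[0,0,1.1],"grip":1},{"dp":[0.0136,-0.0293,0],"rotation":[0,0,1.1],"grip":1},{"dp":[0.0136,-0.0293,0],"rotation":[0,0,1.1],"grip":1}]'

```text
time: 1.7
tcp_pos: [0.4747, 0.0996, 0.2146]
ee_rot: [[-0.993, 0.116, -0.001], [0.116, 0.993, 0.0], [0.001, -0.0, -1.0]]
contact_force: [0.5, 0.6, 0.2]
opening: 1.001
```

```bash
cat > snap.py <<'E'
import sys
from h import *
tag=sys.argv[1]
out=[]
for n,p in (("top",(0.46,0.2,.05)),("scene",(0.46,0.2,.05))):
    im,d=ctrl.grab_frame(n); im=im[:,:,::-1]
    cv2.imwrite(f"pics/{n}_{tag}.png",im)
    if len(sys.argv)>2: p=tuple(map(float,sys.argv[2:5]))
    u,v=map(int,proj(n,p)); w=int(sys.argv[5]) if len(sys.argv)>5 else 40
    x0,y0=max(u-w,0),max(v-w,0)
    c=cv2.resize(im[y0:v+w,x0:u+w],(400,400),interpolation=cv2.INTER_CUBIC)
    print(n,"crop origin",x0,y0,"scale",400/(2*w)); out.append(c)
cv2.imwrite(f"pics/{tag}.png",np.hstack(out))
s=ctrl.sense();print(s['time'],s['tcp_pos'],s['contact_force'],s['opening'])
E
python3 snap.py a 0.475 0.1 0.15 40
```

```text
top crop origin 227 229 scale 5.0
scene crop origin 208 164 scale 5.0
1.8 [0.47556211 0.09790208 0.21458023] [-0.25116876 -0.17221124  0.70643673] 0.995421426392611
```

View pics/a.png

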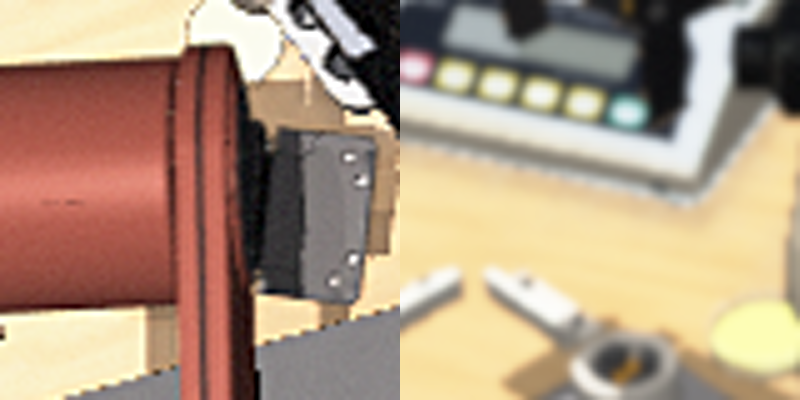

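Emit:
send_rows --commands '[{"dp":[0,0,-0.03],"rotation":[0,0,0],"grip":1},{"dp":[0,0,-0.035],"rotation":[0,0,0],"grip":1},{"dp":[0,0,-0.035],"rotation":[0,0,0],"grip":1},{"dp":[0,0,-0.02],"rotation":[0,0,0],"grip":1},{"dp":[0,0,-0.015],"rotation":[0,0,0],"grip":1}]'

```text
time: 2.3
tcp_pos: [0.4726, 0.1016, 0.0776]
ee_rot: [[-0.993, 0.116, -0.004], [0.116, 0.993, 0.0], [0.004, -0.0, -1.0]]
contact_force: [0.0, 0.5, 0.5]
opening: 0.996
```

```bash
python3 snap.py b 0.475 0.1 0.06 40; python3 -c "
from h import *
for i in range(3): ctrl.grab_frame('top'); print(ctrl.sense()['tcp_pos'])"
```

```text
top crop origin 231 229 scale 5.0
scene crop origin 211 193 scale 5.0
2.4 [0.4718227  0.10147811 0.07721766] [ 0.07577222 -0.04175572  0.63094059] 1.0024864154314639
[0.47311948 0.10143873 0.078824  ]
[0.47424567 0.10140054 0.07998052]
[0.47501286 0.10132729 0.08074425]
```

View pics/b.png

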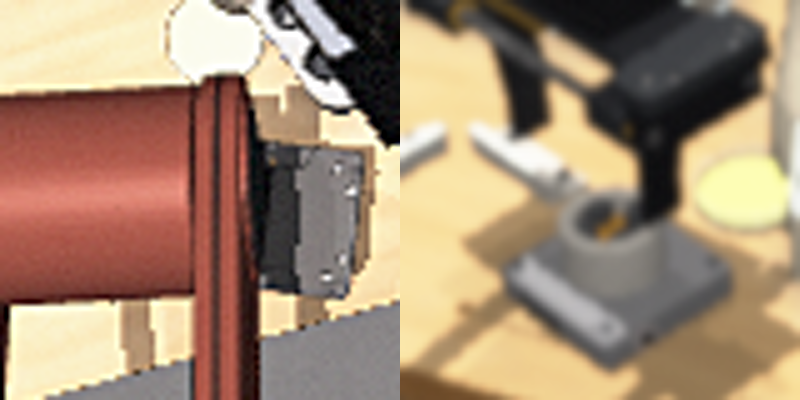

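The scene view shows the jaws straddling the boss, with the near finger at about crop (658,180). I'll go down the rest of the way and close.

Emit:
send_rows --commands '[{"dp":[0,0,-0.015],"rotation":[0,0,0],"grip":1},{"dp":[0,0,-0.012],"rotation":[0,0,0],"grip":1},{"dp":[0,0,-0.005],"rotation":[0,0,0],"grip":1},{"dp":[0,0,0],"rotation":[0,0,0],"grip":1},{"dp":[0,0,0],"rotation":[0,0,0],"grip":0.7},{"dp":[0,0,0],"rotation":[0,0,0],"grip":0.5},{"dp":[0,0,0],"rotation":[0,0,0],"grip":0.4},{"dp":[0,0,0],"rotation":[0,0,0],"grip":0.4}]' --squeeze 25

```text
time: 3.35
tcp_pos: [0.4749, 0.1009, 0.0483]
ee_rot: [[-0.993, 0.116, 0.001], [0.116, 0.993, 0.0], [-0.001, 0.0, -1.0]]
contact_force: [0.0, 1.3, -0.6]
opening: 0.726
```

```bash
python3 snap.py c 0.475 0.1 0.06 40
```

```text
top crop origin 231 229 scale 5.0
scene crop origin 211 193 scale 5.0
3.45 [0.47473921 0.10091093 0.04811775] [-0.54824171  0.14076395  0.31418756] 0.6354483032144489
```

View pics/c.png

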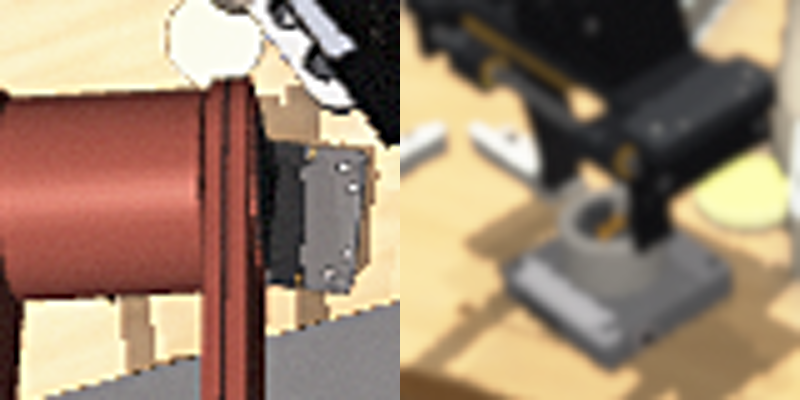

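Emit:
send_rows --commands '[{"dp":[0,0,0],"rotation":[0,0,0],"grip":0.4},{"dp":[0,0,0],"rotation":[0,0,0],"grip":0.4},{"dp":[0,0,0],"rotation":[0,0,0],"grip":0.4},{"dp":[0,0,0],"rotation":[0,0,0],"grip":0.4}]'

```text
time: 3.85
tcp_pos: [0.4746, 0.1009, 0.0479]
ee_rot: [[-0.993, 0.116, -0.0], [0.116, 0.993, -0.0], [0.0, -0.0, -1.0]]
contact_force: [-0.2, -0.3, -0.0]
opening: 0.404
```

```bash
python3 snap.py d 0.475 0.1 0.06 25
```

```text
top crop origin 246 244 scale 8.0
scene crop origin 226 208 scale 8.0
3.95 [0.47460874 0.10091006 0.04792546] [0.4240592  0.08813807 0.46426099] 0.40131255629123774
```

View pics/d.png

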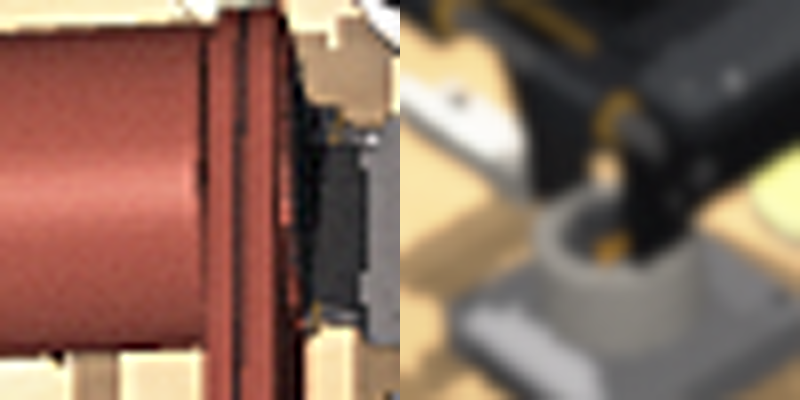

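```bash
python3 -c "
from h import *
s=ctrl.sense();p=s['tcp_pos'];R=s['ee_rot']
for h in (.0175,.0325,-.0175,-.0325,.026,.041):
  for z in(.017,-.03):
    for w in (-.0095,.0095):
      q=p+R@np.array([w,h*-1,z]);u,v=proj('scene',q);print(h,z,w,q.round(3),(u-226)*8+400,(v-208)*8)
u,v=proj('scene',(.475,.101,.054));print((u-226)*8+400,(v-208)*8)
im=cv2.imread('pics/scene_d.png');cv2.imwrite('pics/d2.png',cv2.resize(im[195:275,210:310],(800,640),interpolation=cv2.INTER_LANCZOS4))
"
```

```text
0.0175 0.017 -0.0095 [0.482 0.082 0.031] 672.8028728504501 288.8425464690813
0.0175 0.017 0.0095 [0.463 0.085 0.031] 625.652636171455 318.41059362157375
0.0175 -0.03 -0.0095 [0.482 0.082 0.078] 659.1597091458816 170.77070418985295
0.0175 -0.03 0.0095 [0.463 0.085 0.078] 610.7670545039041 200.07666923509373
0.0325 0.017 -0.0095 [0.48  0.068 0.031] 704.8861890890876 310.76639564934203
0.0325 0.017 0.0095 [0.461 0.07  0.031] 657.6989401947258 340.69738721359045
0.0325 -0.03 -0.0095 [0.48  0.068 0.078] 691.9236161331214 192.4655760041435
0.0325 -0.03 0.0095 [0.461 0.07  0.078] 643.4906936479024 222.13966017301186
-0.0175 0.017 -0.0095 [0.486 0.117 0.031] 599.4655128970992 238.7281129442997
-0.0175 0.017 0.0095 [0.467 0.119 0.031] 552.4119261904079 267.4749042923145
-0.0175 -0.03 -0.0095 [0.486 0.117 0.078] 584.3030829139702 121.20381611438302
-0.0175 -0.03 0.0095 [0.467 0.119 0.078] 536.0153154052673 149.67741702877902
-0.0325 0.017 -0.0095 [0.488 0.132 0.031] 568.6710608653148 217.6849976718031
-0.0325 0.017 0.0095 [0.469 0.134 0.031] 521.6630528077999 246.0904165907814
-0.0325 -0.03 -0.0095 [0.488 0.132 0.078] 552.8858002567113 100.40062190839171
-0.0325 -0.03 0.0095 [0.469 0.134 0.078] 504.64739322414675 128.52848002400515
0.026 0.017 -0.0095 [0.481 0.074 0.031] 690.934445771758 301.2325957760456
0.026 0.017 0.0095 [0.462 0.076 0.031] 643.7628978018324 331.0054832712681
0.026 -0.03 -0.0095 [0.481 0.074 0.078] 677.6747179416357 183.03055899351784
0.026 -0.03 0.0095 [0.462 0.076 0.078] 629.2588857371688 212.54426500369755
0.041 0.017 -0.0095 [0.479 0.059 0.031] 723.2448985036817 323.31165666151514
0.041 0.017 0.0095 [0.46  0.061 0.031] 676.0379136242218 353.4513358504082
0.041 -0.03 -0.0095 [0.479 0.059 0.078] 710.67614224825 204.88270471899114
0.041 -0.03 0.0095 [0.46  0.061 0.078] 662.2217179025542 234.76852509142032
605.7859590494402 220.14318545214087
```

View pics/d2.png

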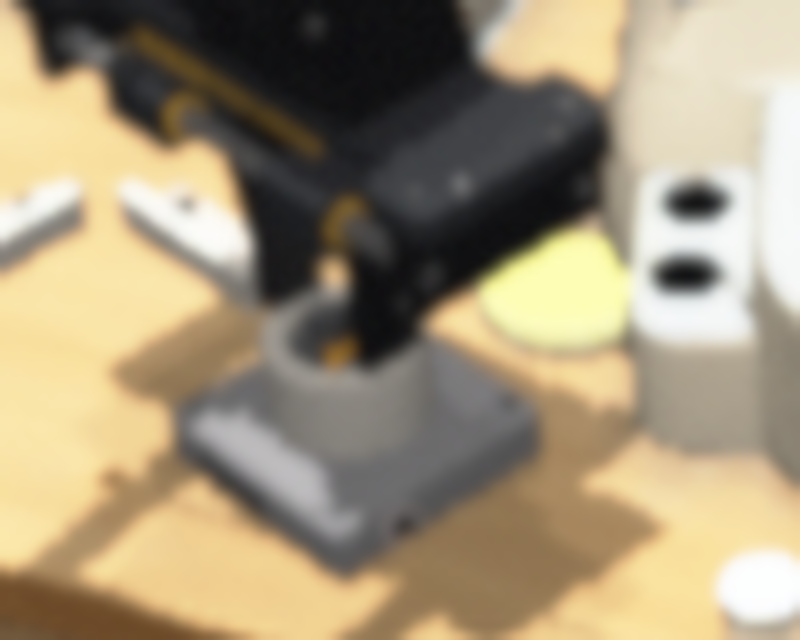

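```bash
python3 -c "
from h import *
R=ctrl.sense()['ee_rot'];p=np.array([.472,.1015,.0772])
b=cv2.imread('pics/scene_b.png');x0,y0=225,205
c=cv2.resize(b[y0:y0+60,x0:x0+60],(600,600),interpolation=cv2.INTER_LANCZOS4)
for zz in (.017,0,-.013):
 for h in(.0435,.0585,-.0435,-.0585):
  for w in(-.0095,.0095):
   u,v=proj('scene',p+R@np.array([w,-h,zz]));cv2.circle(c,(int((u-x0+.5)*10),int((v-y0+.5)*10)),3,(0,0,255) if zz>0 else (0,255,0) if zz==0 else (255,0,0),-1)
d=cv2.imread('pics/scene_d.png');p=np.array([.4746,.1009,.0479]);x0,y0=225,205
e=cv2.resize(d[y0:y0+60,x0:x0+60],(600,600),interpolation=cv2.INTER_LANCZOS4)
for zz in (.017,0,-.013):
 for h in(.0175,.0325,-.0175,-.0325):
  for w in(-.0095,.0095):
   u,v=proj('scene',p+R@np.array([w,-h,zz]));cv2.circle(e,(int((u-x0+.5)*10),int((v-y0+.5)*10)),3,(0,0,255) if zz>0 else (0,255,0) if zz==0 else (255,0,0),-1)
cv2.imwrite('pics/be.png',cv2.resize(np.hstack([c,e]),(800,400)))
"
```

```text
(no output)
```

View pics/be.png

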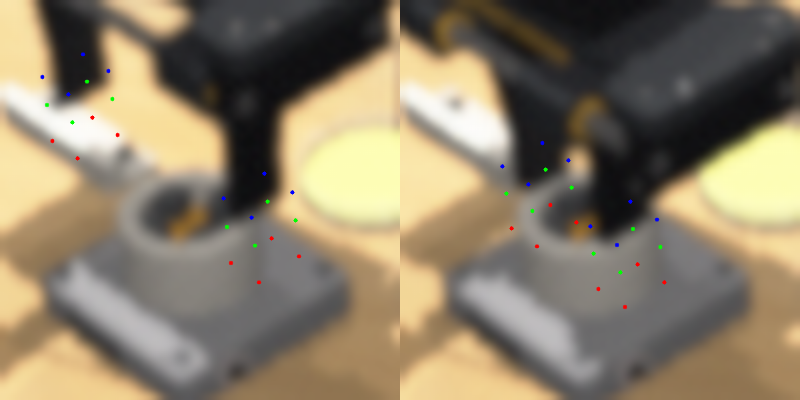

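```bash
cat > dep.py <<'E'
from h import *
def pts(n,d):
    f,cx,cy,o,R=cam(n); v,u=np.mgrid[0:480,0:640]
    P=np.stack([(u-cx)/f*d,-(v-cy)/f*d,-d],-1)
    return P@R.T+o
E
python3 - <<'E'
from dep import *
im,d=ctrl.grab_frame('scene'); P=pts('scene',d)
np.save('pics/P.npy',P)
s=ctrl.sense();print(s['tcp_pos'],s['opening'])
R=s['ee_rot'];L=(P-s['tcp_pos'])@R   # tool coords
for v in range(226,262,2):
    print(v,[tuple((P[v,u]*1000).astype(int)) if d[v,u]>0 else None for u in range(250,266,3)])
Pt=pts('top',np.load('pics/top0_d.npy'))
print('top boss',Pt[270,264],Pt[263,271],Pt[276,271],'table',Pt[300,240], 'housing',Pt[258,262])
Ps=pts('scene',np.load('pics/scene0_d.npy'));print('scene boss',Ps[229,252],Ps[242,252],'table',Ps[255,200])
E
```

```text
[0.47458559 0.10090882 0.04788959] 0.40317598491166234
226 [(np.int64(431), np.int64(54), np.int64(134)), (np.int64(462), np.int64(78), np.int64(102)), (np.int64(434), np.int64(38), np.int64(140)), (np.int64(429), np.int64(23), np.int64(150)), (np.int64(428), np.int64(13), np.int64(156)), (np.int64(436), np.int64(11), np.int64(151))]
228 [(np.int64(486), np.int64(116), np.int64(62)), (np.int64(459), np.int64(75), np.int64(100)), (np.int64(461), np.int64(67), np.int64(102)), (np.int64(429), np.int64(23), np.int64(145)), (np.int64(429), np.int64(14), np.int64(149)), (np.int64(441), np.int64(18), np.int64(139))]
230 [(np.int64(486), np.int64(117), np.int64(55)), (np.int64(462), np.int64(79), np.int64(90)), (np.int64(464), np.int64(72), np.int64(92)), (np.int64(427), np.int64(22), np.int64(140)), (np.int64(432), np.int64(18), np.int64(139)), (np.int64(436), np.int64(13), np.int64(139))]
232 [(np.int64(481), np.int64(112), np.int64(55)), (np.int64(464), np.int64(82), np.int64(81)), (np.int64(463), np.int64(71), np.int64(87)), (np.int64(429), np.int64(25), np.int64(132)), (np.int64(430), n
[... 3565 characters left out ...]
(np.int64(460), np.int64(58), np.int64(13)), (np.int64(470), np.int64(58), np.int64(6))]
260 [(np.int64(430), np.int64(68), np.int64(23)), (np.int64(432), np.int64(60), np.int64(26)), (np.int64(442), np.int64(60), np.int64(19)), (np.int64(447), np.int64(56), np.int64(17)), (np.int64(457), np.int64(56), np.int64(10)), (np.int64(467), np.int64(56), np.int64(2))]
top boss [0.47417842 0.12094459 0.05494176] [0.49386848 0.10175736 0.05072845] [0.4572827  0.1011944  0.05471379] table [0.38807044 0.19659496 0.00306096] housing [0.50890105 0.12981334 0.03038932]
scene boss [ 5.39512448e-01  1.67801417e-01 -7.87561890e-05] [0.45685719 0.08294209 0.0548109 ] table [ 0.38726166  0.20307975 -0.00152284]
```

The fingers closed freely to 0.40, which is 35 mm and less than the 52 mm boss. Scene depth puts their lower ends at about z = 0.054, right over the boss rim near px (256,240). So the real tips look about 20 mm higher than the text and pose imply. I'll open up and measure this properly.

Emit:
send_rows --commands '[{"dp":[0,0,0.006],"rotation":[0,0,0],"grip":0.9},{"dp":[0,0,0],"rotation":[0,0,0],"grip":0.9},{"dp":[0,0,0],"rotation":[0,0,0],"grip":0.9},{"dp":[0,0,0],"rotation":[0,0,0],"grip":0.9},{"dp":[0,0,0],"rotation":[0,0,0],"grip":0.9},{"dp":[0,0,0],"rotation":[0,0,0],"grip":0.9},{"dp":[0,0,0],"rotation":[0,0,0],"grip":0.9}]'

```text
time: 4.7
tcp_pos: [0.4745, 0.1009, 0.0539]
ee_rot: [[-0.993, 0.116, -0.0], [0.116, 0.993, -0.0], [0.0, -0.0, -1.0]]
contact_force: [-0.4, 0.7, 0.1]
opening: 0.877
```

```bash
cat > fin.py <<'E'
from dep import *
import sys
acc=[]
im,d=ctrl.grab_frame('scene'); P=pts('scene',d)
cv2.imwrite('pics/fin_%s.png'%sys.argv[1],cv2.resize(im[195:275,215:295,::-1],(640,640),interpolation=cv2.INTER_CUBIC))
s=ctrl.sense();p=s['tcp_pos'];print(s['time'],p,s['opening'],s['contact_force'])
m=(im.max(2)<60)&(d>0)
L=(P-p)@s['ee_rot']  # tool coords
# points in finger neighbourhood
for sgn in(1,-1):
    h=s['opening']*.0435
    k=m&(np.abs(L[...,0])<.02)&(sgn*L[...,1]>h-.012)&(sgn*L[...,1]<h+.03)&(L[...,2]>-.04)&(L[...,2]<.06)
    q=L[k]; print('finger y sign',sgn,len(q))
    if len(q)>5: print(' tool coords pct (mm)', (np.percentile(q,[2,50,98],axis=0)*1000).round(1).tolist(),' tip world z',(np.percentile(P[k][:,2],[1,5])*1000).round(1))
E
python3 fin.py 1
```

```text
4.75 [0.47453931 0.10089894 0.05384098] 0.8815753695863624 [-0.28749341  0.00945661 -0.4746121 ]
finger y sign 1 55
 tool coords pct (mm) [[-6.5, 35.4, -38.3], [2.0, 39.3, -27.3], [9.6, 45.1, -12.5]]  tip world z [65.3 67.5]
finger y sign -1 61
 tool coords pct (mm) [[-7.8, -50.9, -37.9], [4.0, -47.2, -24.0], [10.5, -40.7, -10.7]]  tip world z [64.2 66.9]
```

View pics/fin_1.png

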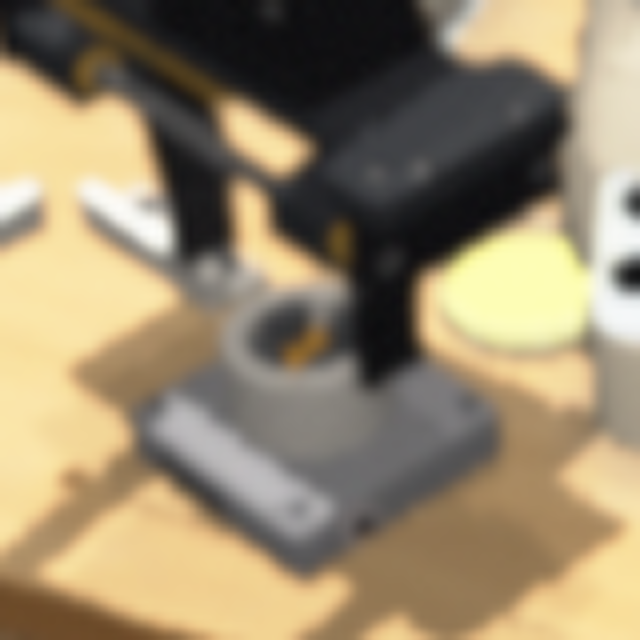

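Run:
```python
from dep import *
im,d=ctrl.grab_frame('scene'); P=pts('scene',d)
s=ctrl.sense();p=s['tcp_pos']
L=(P-p)@s['ee_rot']
m=(im.max(2)<90)&(d>0)
for a,b in((-95,-85),(-85,-75),(-75,-65),(-65,-58),(-35,-20),(-20,-5),(5,20),(20,35),(60,80)):
    k=m&(L[...,1]>a/1e3)&(L[...,1]<b/1e3)&(abs(L[...,0])<.05)&(P[...,2]>.055)
    q=L[k]
    if len(q): print(a,b,len(q),'x',(np.percentile(q[:,0],[2,98])*1e3).round(),'z',(np.percentile(q[:,2],[2,50,95,99])*1e3).round())
```

```text
-95 -85 330 x [-33.  37.] z [-122. -107.  -83.  -80.]
-85 -75 121 x [-30.  37.] z [-122. -120.  -82.  -77.]
-75 -65 619 x [-12.  49.] z [-424. -361. -118.  -90.]
-65 -58 797 x [-32.  35.] z [-411. -356. -120. -100.]
-35 -20 684 x [-28.  36.] z [-304. -240. -133. -118.]
-20 -5 377 x [ 7. 37.] z [-304. -236. -115.  -92.]
5 20 129 x [22. 39.] z [-305. -148.  -95.  -92.]
20 35 40 x [17. 31.] z [-138. -113.  -94.  -66.]
60 80 198 x [-9. 37.] z [-123. -115.  -91.  -87.]
```

Depth shows the whole tool (fingertips and body edge) about 25 mm higher than its reported z, while x and y agree. I'll go by the camera, lowering in small steps and watching the force.

Emit:
send_rows --commands '[{"dp":[0,0,-0.008],"rotation":[0,0,0],"grip":0.9},{"dp":[0,0,-0.008],"rotation":[0,0,0],"grip":0.9},{"dp":[0,0,-0.005],"rotation":[0,0,0],"grip":0.9},{"dp":[0,0,0],"rotation":[0,0,0],"grip":0.9}]'

```text
time: 5.2
tcp_pos: [0.4734, 0.1008, 0.0315]
ee_rot: [[-0.993, 0.116, -0.003], [0.116, 0.993, -0.0], [0.003, -0.0, -1.0]]
contact_force: [-0.5, 0.3, 0.8]
opening: 0.901
```

```bash
python3 fin.py 2
```

```text
5.25 [0.47389989 0.10087608 0.03210429] 0.9007047499531797 [ 0.64901914 -0.34528857  0.00762176]
finger y sign 1 58
 tool coords pct (mm) [[-5.5, 36.4, -38.1], [3.7, 39.8, -25.6], [10.1, 46.3, -8.5]]  tip world z [40.1 44.9]
finger y sign -1 68
 tool coords pct (mm) [[-8.7, -51.5, -38.8], [2.8, -48.4, -24.1], [11.4, -44.0, -10.2]]  tip world z [41.9 43.3]
```

View pics/fin_2.png

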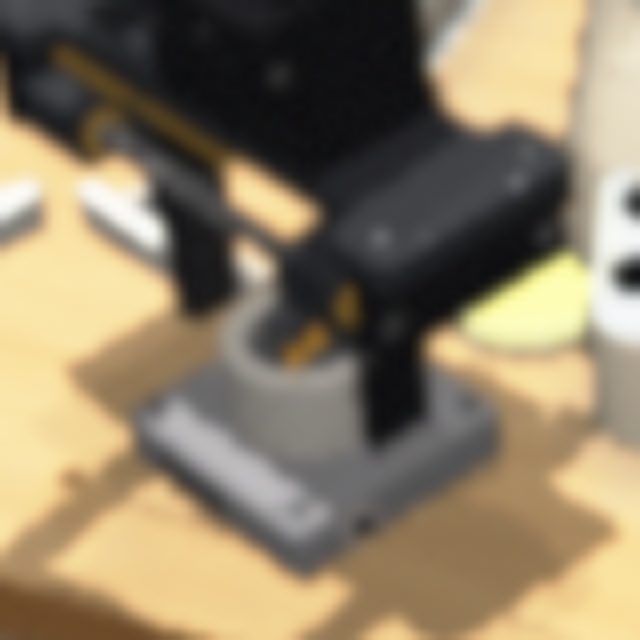

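Emit:
send_rows --commands '[{"dp":[0,0,-0.004],"rotation":[0,0,0],"grip":0.9},{"dp":[0,0,-0.003],"rotation":[0,0,0],"grip":0.9},{"dp":[0,0,0],"rotation":[0,0,0],"grip":0.7},{"dp":[0,0,0],"rotation":[0,0,0],"grip":0.4},{"dp":[0,0,0],"rotation":[0,0,0],"grip":0.4},{"dp":[0,0,0],"rotation":[0,0,0],"grip":0.4},{"dp":[0,0,0],"rotation":[0,0,0],"grip":0.4},{"dp":[0,0,0],"rotation":[0,0,0],"grip":0.4}]' --squeeze 25

```text
time: 6.05
tcp_pos: [0.4747, 0.1002, 0.0261]
ee_rot: [[-0.993, 0.116, -0.0], [0.116, 0.993, -0.001], [-0.0, -0.001, -1.0]]
contact_force: [-1.9, -6.4, 1.6]
opening: 0.596
```

```bash
python3 fin.py 3
```

```text
6.1 [0.47465252 0.10026695 0.02606447] 0.5960562130587304 [-0.91559806 -5.01186492  1.16887949]
finger y sign 1 24
 tool coords pct (mm) [[-2.4, 23.3, -39.0], [6.3, 28.3, -35.0], [10.2, 34.0, -26.6]]  tip world z [52.5 53.2]
finger y sign -1 50
 tool coords pct (mm) [[-9.1, -38.6, -38.7], [3.7, -34.6, -20.9], [11.3, -29.4, -9.9]]  tip world z [35.6 36.7]
```

View pics/fin_3.png

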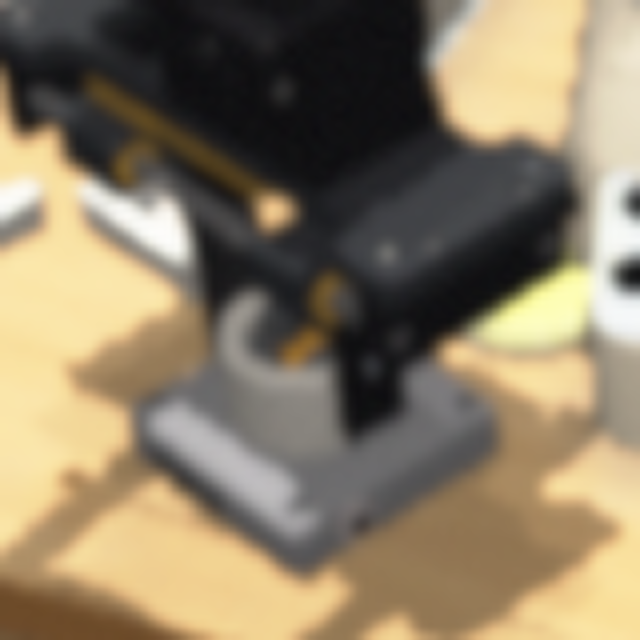

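Emit:
send_rows --commands '[{"dp":[-0.004,0.0005,0],"rotation":[0,0,0],"grip":0.4},{"dp":[-0.006,0.0006,0],"rotation":[0,0,0],"grip":0.4},{"dp":[-0.006,0.0007,0],"rotation":[0,0,0],"grip":0.4},{"dp":[-0.006,0.0007,0],"rotation":[0,0,0],"grip":0.4},{"dp":[0,0,0],"rotation":[0,0,0.4],"grip":0.4},{"dp":[0.0006,0.005,0],"rotation":[0,0,0],"grip":0.4},{"dp":[0.0012,0.01,0],"rotation":[0,0,0],"grip":0.4},{"dp":[0.0012,0.01,0],"rotation":[0,0,0],"grip":0.4}]' --squeeze 35

```text
time: 6.9
tcp_pos: [0.455, 0.127, 0.0261]
ee_rot: [[-0.994, 0.109, -0.002], [0.109, 0.994, -0.003], [0.002, -0.003, -1.0]]
contact_force: [-0.7, -8.8, 4.6]
opening: 0.595
```

```bash
python3 snap.py e 0.46 0.15 0.04 40
```

```text
top crop origin 214 235 scale 5.0
scene crop origin 193 195 scale 5.0
7.0 [0.45517244 0.12864617 0.02604196] [-1.1302361  -0.84058523  3.79268288] 0.5890373024357631
```

View pics/e.png

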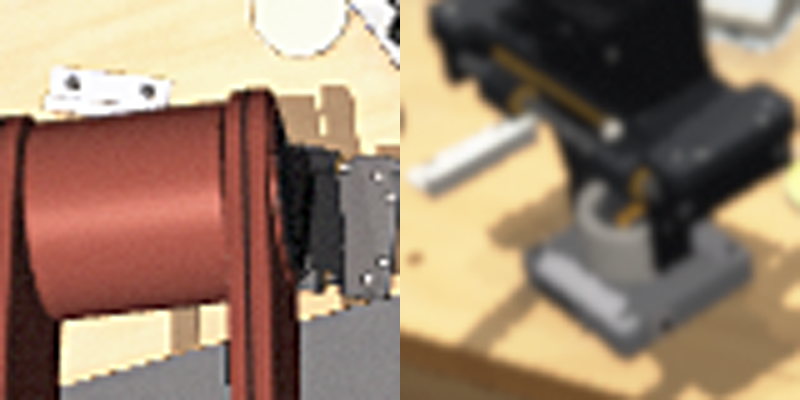

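Emit:
send_rows --commands '[{"dp":[0.0012,0.01,0],"rotation":[0,0,0],"grip":0.4},{"dp":[0.0012,0.01,0],"rotation":[0,0,0],"grip":0.4},{"dp":[0.0012,0.01,0],"rotation":[0,0,0],"grip":0.4},{"dp":[0.0012,0.01,0],"rotation":[0,0,0],"grip":0.4},{"dp":[0.0012,0.01,0],"rotation":[0,0,0],"grip":0.4},{"dp":[0.0012,0.01,0],"rotation":[0,0,0],"grip":0.4},{"dp":[0.0012,0.01,0],"rotation":[0,0,0],"grip":0.4},{"dp":[0.0008,0.006,0],"rotation":[0,0,0],"grip":0.4}]'

```text
time: 7.8
tcp_pos: [0.4644, 0.203, 0.0261]
ee_rot: [[-0.994, 0.109, -0.002], [0.109, 0.994, -0.003], [0.001, -0.003, -1.0]]
contact_force: [-0.8, -11.5, 7.7]
opening: 0.594
```

Emit:
send_rows --commands '[{"dp":[0.0003,0.003,0],"rotation":[0,0,0],"grip":0.4},{"dp":[0.0002,0.002,0],"rotation":[0,0,0],"grip":0.4},{"dp":[0.0002,0.002,0],"rotation":[0,0,0],"grip":0.4}]'

```text
time: 8.1
tcp_pos: [0.4651, 0.2094, 0.0261]
ee_rot: [[-0.994, 0.109, -0.002], [0.109, 0.994, -0.004], [0.001, -0.004, -1.0]]
contact_force: [-1.6, -10.9, 7.6]
opening: 0.591
```

```bash
python3 snap.py f 0.465 0.2 0.04 35
```

```text
top crop origin 201 238 scale 5.714285714285714
scene crop origin 186 191 scale 5.714285714285714
8.2 [0.46509618 0.2097134  0.02606269] [-0.70586669 -9.61929569  6.44629368] 0.5950356633059386
```

View pics/f.png

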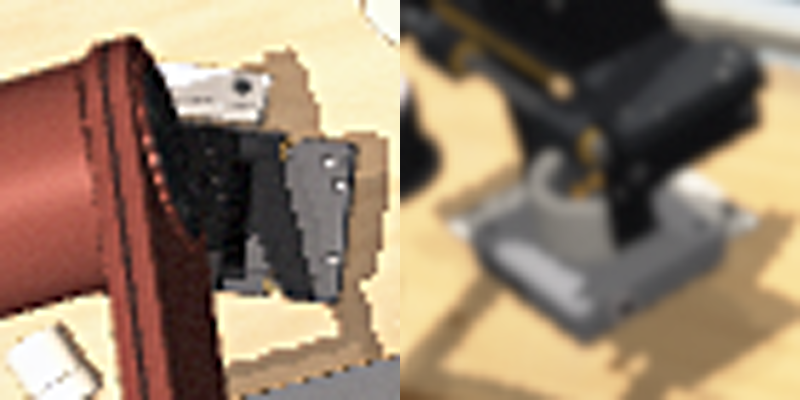

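Emit:
send_rows --commands '[{"dp":[0.0002,0.002,0],"rotation":[0,0,0],"grip":0.4},{"dp":[0.0002,0.002,0],"rotation":[0,0,0],"grip":0.4},{"dp":[0.0002,0.002,0],"rotation":[0,0,0],"grip":0.4}]'

```text
time: 8.5
tcp_pos: [0.4657, 0.2153, 0.0261]
ee_rot: [[-0.994, 0.109, -0.002], [0.109, 0.994, -0.004], [0.001, -0.004, -1.0]]
contact_force: [-0.6, -11.4, 7.0]
opening: 0.592
```

Emit:
send_rows --commands '[{"dp":[0.0001,0.001,0],"rotation":[0,0,0],"grip":0.4},{"dp":[0.0001,0.001,0],"rotation":[0,0,0],"grip":0.4}]'

```text
time: 8.7
tcp_pos: [0.4658, 0.2168, 0.0261]
ee_rot: [[-0.994, 0.108, -0.002], [0.108, 0.994, -0.005], [0.001, -0.005, -1.0]]
contact_force: [-1.1, -15.1, 9.8]
opening: 0.592
```

Emit:
send_rows --commands '[{"dp":[0.0001,0.001,0],"rotation":[0,0,0],"grip":0.4}]'

```text
time: 8.8
tcp_pos: [0.4659, 0.2169, 0.0262]
ee_rot: [[-0.994, 0.108, -0.002], [0.108, 0.994, -0.006], [0.002, -0.007, -1.0]]
contact_force: [-1.9, -19.0, 10.8]
opening: 0.594
```

Emit:
send_rows --commands '[{"dp":[0.0001,0.001,0],"rotation":[0,0,0],"grip":0.4}]'

```text
time: 8.9
tcp_pos: [0.466, 0.217, 0.0262]
ee_rot: [[-0.994, 0.108, -0.003], [0.108, 0.994, -0.008], [0.002, -0.008, -1.0]]
contact_force: [-2.8, -23.3, 13.8]
opening: 0.593
```

Emit:
send_rows --commands '[{"dp":[0.001,-0.0011,0],"rotation":[0,0,0],"grip":0.4},{"dp":[0.001,-0.0001,0],"rotation":[0,0,0],"grip":0.4}]'

```text
time: 9.1
tcp_pos: [0.466, 0.2168, 0.026]
ee_rot: [[-0.994, 0.108, -0.007], [0.108, 0.994, -0.006], [0.006, -0.007, -1.0]]
contact_force: [-11.9, -15.5, 17.9]
opening: 0.593
```

Emit:
send_rows --commands '[{"dp":[0.001,-0.0001,0],"rotation":[0,0,0],"grip":0.4},{"dp":[0.001,-0.0001,0],"rotation":[0,0,0],"grip":0.4}]'

```text
time: 9.3
tcp_pos: [0.4661, 0.2167, 0.026]
ee_rot: [[-0.994, 0.108, -0.011], [0.108, 0.994, -0.006], [0.01, -0.007, -1.0]]
contact_force: [-18.6, -15.7, 26.0]
opening: 0.594
```

Emit:
send_rows --commands '[{"dp":[0.001,-0.0001,0],"rotation":[0,0,0],"grip":0.4}]'

```text
time: 9.4
tcp_pos: [0.4661, 0.2167, 0.0259]
ee_rot: [[-0.994, 0.108, -0.013], [0.108, 0.994, -0.006], [0.012, -0.008, -1.0]]
contact_force: [-21.5, -15.0, 28.5]
opening: 0.594
```

Emit:
send_rows --commands '[{"dp":[0,0,0.001],"rotation":[0,0,0],"grip":0.4},{"dp":[0,0,0.001],"rotation":[0,0,0],"grip":0.4}]'

```text
time: 9.6
tcp_pos: [0.4662, 0.2168, 0.0262]
ee_rot: [[-0.994, 0.108, -0.012], [0.108, 0.994, -0.006], [0.011, -0.007, -1.0]]
contact_force: [-9.1, -10.8, 2.2]
opening: 0.591
```

```bash
python3 snap.py g 0.465 0.21 0.03 30; python3 -c "
from h import *
print(ctrl.sense())"
```

```text
top crop origin 203 243 scale 6.666666666666667
scene crop origin 188 198 scale 6.666666666666667
9.7 [0.46616953 0.21679418 0.02614036] [-11.64535905 -12.07791715   9.67108354] 0.5945914445138806
{'time': 9.7, 'q': array([ 0.28360362,  0.19336213,  1.94509149, -0.0030506 ,  1.01601619,
       -1.17716306]), 'joint_velocities': array([-0.00178757,  0.00085106, -0.00364522, -0.00185681,  0.00127702,
        0.00074676]), 'effort': array([  2.96534121, -40.03723741, -37.26923704,   2.4135489 ,
        -4.72392753,   0.17260248]), 'tcp_pos': array([0.46616953, 0.21679418, 0.02614036]), 'ee_rot': array([[-0.99406636,  0.10815128, -0.0116348 ],
       [ 0.10822706,  0.99410754, -0.00609202],
       [ 0.01090738, -0.00731508, -0.99991376]]), 'contact_force': array([-11.64535905, -12.07791715,   9.67108354]), 'torque': array([-2.03989043,  1.97588017,  0.17990691]), 'opening': 0.5945914445138806}
```

View pics/g.png

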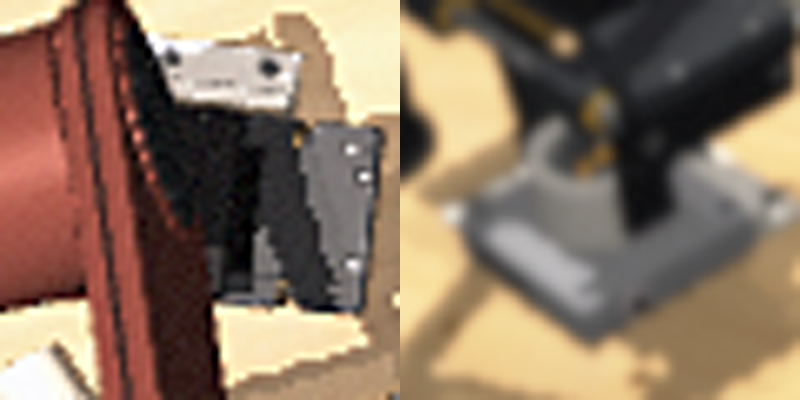

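Emit:
send_rows --commands '[{"dp":[-0.003,-0.0005,0],"rotation":[0,0,0],"grip":0.6},{"dp":[0,0,0],"rotation":[0,0,0],"grip":0.85},{"dp":[0,0,0],"rotation":[0,0,0],"grip":0.9},{"dp":[0,0,0],"rotation":[0,0,0],"grip":0.9},{"dp":[0,0,0.01],"rotation":[0,0,0],"grip":0.9},{"dp":[0,0,0.03],"rotation":[0,0,0],"grip":1},{"dp":[0,0,0.04],"rotation":[0,0,-8.5],"grip":1},{"dp":[0,0,0.03],"rotation":[0,0,-8.5],"grip":1}]'

```text
time: 10.5
tcp_pos: [0.4692, 0.2199, 0.1411]
ee_rot: [[-0.916, 0.4, 0.002], [0.4, 0.916, 0.001], [-0.002, 0.002, -1.0]]
contact_force: [0.5, -0.2, 0.2]
opening: 0.986
```

Emit:
send_rows --commands '[{"dp":[-0.01,0,0.01],"rotation":[0,0,-8.5],"grip":1},{"dp":[-0.01,0,0.01],"rotation":[0,0,-8.5],"grip":1},{"dp":[-0.01,0,0.01],"rotation":[0,0,-8.5],"grip":1},{"dp":[-0.01,0,0.01],"rotation":[0,0,-8.5],"grip":1},{"dp":[-0.02,0,0.01],"rotation":[0,0,-8.5],"grip":1},{"dp":[-0.03,0,0.01],"rotation":[0,0,-8.5],"grip":1},{"dp":[-0.02,0,0],"rotation":[0,0,-8.5],"grip":1},{"dp":[0,0,0],"rotation":[0,0,-8.5],"grip":1}]'

```text
time: 11.3
tcp_pos: [0.3568, 0.22, 0.1992]
ee_rot: [[0.027, 1.0, 0.001], [1.0, -0.027, 0.001], [0.001, 0.001, -1.0]]
contact_force: [0.8, -0.5, -0.0]
opening: 1.005
```

```bash
python3 snap.py h 0.47 0.217 0.03 30; python3 -c "
from h import *
print(ctrl.sense()['tcp_pos'],ctrl.sense()['ee_rot'])"
```

```text
top crop origin 201 241 scale 6.666666666666667
scene crop origin 188 196 scale 6.666666666666667
11.4 [0.35840139 0.2198625  0.1991608 ] [ 0.27476694  0.53971411 -0.49478896] 1.0018373339743434
[0.35840139 0.2198625  0.1991608 ] [[ 0.0227408   0.99973941  0.00199279]
 [ 0.99974079 -0.02274293  0.00105383]
 [ 0.00109887  0.00196831 -0.99999746]]
```

View pics/h.png

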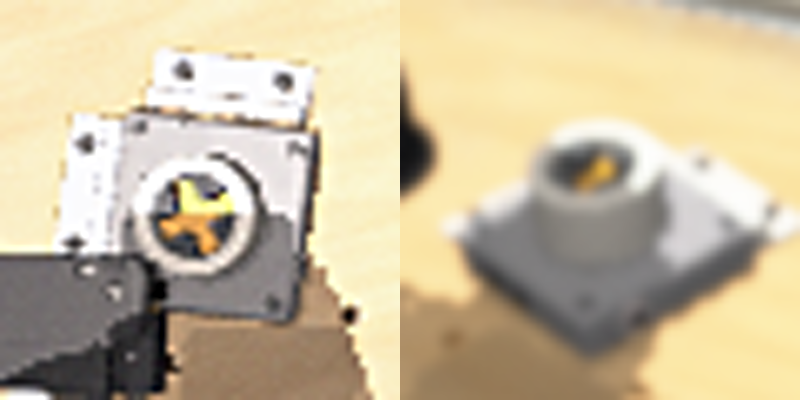

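Run:
```python
from h import *
t=cv2.imread('pics/top_h.png');s=cv2.imread('pics/scene_h.png')
cv2.imwrite('pics/h2.png',cv2.resize(t[250:297,205:255],(800,752),interpolation=cv2.INTER_CUBIC)[:600])
cv2.imwrite('pics/h3.png',cv2.resize(s[205:255,190:250],(720,600),interpolation=cv2.INTER_CUBIC))
```

```text
(no output)
```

View pics/h2.png

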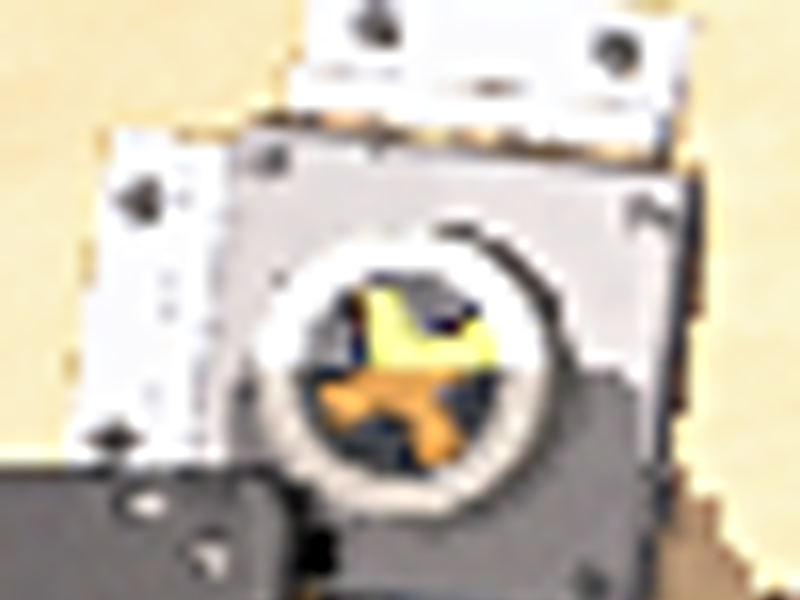

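View pics/h3.png

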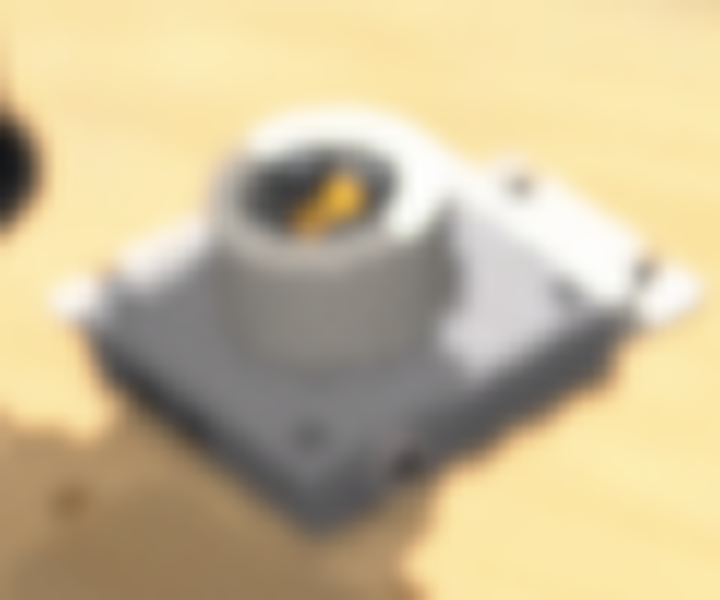

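Run:
```python
from h import *
P=lambda L:[((u+.5)/16-.5+205,(v+.5)/16-.5+250) for u,v in L]
W=np.array([onz('top',*p,.024) for p in P([(270,158),(650,210),(592,578)])]);print(W,(W[0]+W[2])/2)
e=W[0]-W[1];print(np.degrees(np.arctan2(-e[0],e[1])));e=W[1]-W[2];print(np.degrees(np.arctan2(e[1],e[0])))
for c in [(402,375)]: print('boss',onz('top',*P([c])[0],.054))
sc=((328.5)/12-.5+190,(185.5)/12-.5+205); print(onz('scene',*sc,.054),tri(P([(402,375)])[0],sc))
sl=P([(375,300),(440,450),(335,395),(490,345)])
W=np.array([onz('top',*p,.042) for p in sl])
e=W[0]-W[1];print('slot1',np.degrees(np.arctan2(e[1],e[0])));e=W[2]-W[3];print('slot2',np.degrees(np.arctan2(e[1],e[0])),W.mean(0))
r=P([(375,25),(617,52),(140,200),(113,438)])
W=np.array([onz('top',*p,.004) for p in r]);print('rail screws',W)
r=P([(300,115),(655,155)])
print([onz('top',*p,.016) for p in r]);
r=P([(330,125),(680,170)])
print([onz('top',*p,.024) for p in r])
```

```text
[[0.50563487 0.24795523 0.024     ]
 [0.49594714 0.17917755 0.024     ]
 [0.43000377 0.18901214 0.024     ]] [0.46781932 0.21848368 0.024     ]
-8.017693577543891
-8.482389784084754
boss [0.46628291 0.2177861  0.054     ]
[0.46738002 0.21478855 0.054     ] (array([0.46730822, 0.21697468, 0.05301165]), np.float64(0.0028360235973049104))
slot1 24.061592093392555
slot2 107.63409495961264 [0.46680631 0.21870293 0.042     ]
rail screws [[0.53066709 0.23323744 0.004     ]
 [0.52549803 0.18871395 0.004     ]
 [0.49878315 0.27596782 0.004     ]
 [0.45537641 0.28025405 0.004     ]]
[array([0.51370902, 0.2443029 , 0.016     ]), array([0.50614724, 0.17964429, 0.016     ])]
[array([0.51154019, 0.23718116, 0.024     ]), array([0.50312959, 0.17382269, 0.024     ])]
```

Emit:
send_rows --commands '[{"dp":[0.03,-0.001,-0.01],"rotation":[0,0,-2.7],"grip":1},{"dp":[0.04,-0.001,-0.015],"rotation":[0,0,-2.6],"grip":1},{"dp":[0.038,-0.001,-0.02],"rotation":[0,0,0],"grip":1},{"dp":[0,0,-0.03],"rotation":[0,0,0],"grip":1},{"dp":[0,0,-0.03],"rotation":[0,0,0],"grip":1},{"dp":[0,0,-0.03],"rotation":[0,0,0],"grip":1},{"dp":[0,0,-0.02],"rotation":[0,0,0],"grip":1},{"dp":[0,0,0],"rotation":[0,0,0],"grip":1}]'

```text
time: 12.2
tcp_pos: [0.4641, 0.2156, 0.0399]
ee_rot: [[0.111, 0.994, -0.006], [0.994, -0.111, -0.002], [-0.002, -0.006, -1.0]]
contact_force: [-0.9, -1.1, -0.0]
opening: 0.998
```

```bash
python3 snap.py i 0.467 0.217 0.05 30; python3 -c "
from h import *
print(ctrl.sense()['tcp_pos'],ctrl.sense()['ee_rot'])"
```

```text
top crop origin 200 242 scale 6.666666666666667
scene crop origin 186 190 scale 6.666666666666667
12.3 [0.46685141 0.21647364 0.04334323] [ 0.02784527 -0.33813727 -0.12427871] 1.001860250471393
[0.46685141 0.21647364 0.04334323] [[ 1.12448231e-01  9.93657522e-01 -3.52147668e-04]
 [ 9.93657584e-01 -1.12448233e-01  1.42209439e-05]
 [-2.54676350e-05 -3.51513321e-04 -9.99999938e-01]]
```

View pics/i.png

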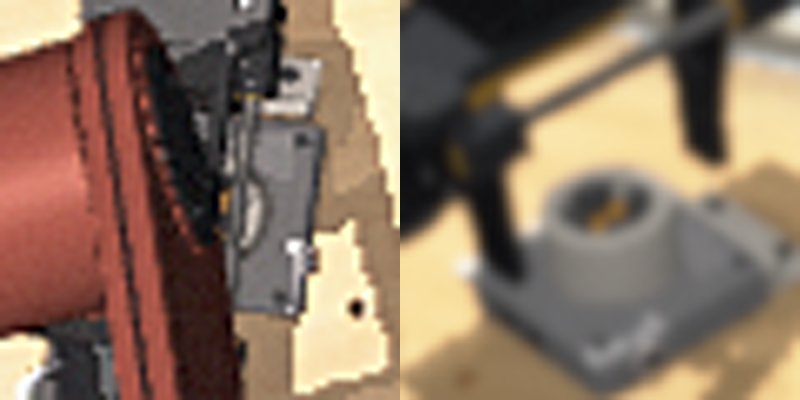

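Emit:
send_rows --commands '[{"dp":[0,0,-0.01],"rotation":[0,0,0],"grip":1},{"dp":[0,0,-0.006],"rotation":[0,0,0],"grip":0.85},{"dp":[0,0,0],"rotation":[0,0,0],"grip":0.7},{"dp":[0,0,0],"rotation":[0,0,0],"grip":0.55},{"dp":[0,0,0],"rotation":[0,0,0],"grip":0.4},{"dp":[0,0,0],"rotation":[0,0,0],"grip":0.4},{"dp":[0,0,0],"rotation":[0,0,0],"grip":0.4},{"dp":[0,0,0],"rotation":[0,0,0],"grip":0.4}]' --squeeze 40

```text
time: 13.1
tcp_pos: [0.4662, 0.2165, 0.0272]
ee_rot: [[0.115, 0.993, -0.001], [0.993, -0.115, 0.0], [0.0, -0.001, -1.0]]
contact_force: [-3.2, 0.5, 4.8]
opening: 0.579
```

Emit:
send_rows --commands '[{"dp":[0.001,-0.0001,0.0003],"rotation":[0,0,0],"grip":0.4},{"dp":[0.001,-0.0001,0.0003],"rotation":[0,0,0],"grip":0.4}]'

```text
time: 13.3
tcp_pos: [0.4663, 0.2165, 0.0273]
ee_rot: [[0.115, 0.993, -0.005], [0.993, -0.115, 0.0], [-0.0, -0.005, -1.0]]
contact_force: [-11.4, 2.1, 8.6]
opening: 0.574
```

Emit:
send_rows --commands '[{"dp":[0.001,-0.0001,0.0003],"rotation":[0,0,0],"grip":0.4},{"dp":[0.001,-0.0001,0.0003],"rotation":[0,0,0],"grip":0.4}]'

```text
time: 13.5
tcp_pos: [0.4674, 0.2163, 0.0274]
ee_rot: [[0.114, 0.993, -0.006], [0.993, -0.114, -0.0], [-0.001, -0.006, -1.0]]
contact_force: [-7.0, 0.2, 0.4]
opening: 0.584
```

Emit:
send_rows --commands '[{"dp":[0.001,-0.0001,0.0001],"rotation":[0,0,0],"grip":0.4},{"dp":[0.001,-0.0001,0.0001],"rotation":[0,0,0],"grip":0.4}]'

```text
time: 13.7
tcp_pos: [0.4684, 0.2161, 0.0274]
ee_rot: [[0.115, 0.993, -0.009], [0.993, -0.115, -0.0], [-0.001, -0.009, -1.0]]
contact_force: [-16.8, 2.4, 11.6]
opening: 0.577
```

Emit:
send_rows --commands '[{"dp":[0.001,-0.0001,0.0002],"rotation":[0,0,0],"grip":0.4},{"dp":[0.001,-0.0001,0.0002],"rotation":[0,0,0],"grip":0.4}]'

```text
time: 13.9
tcp_pos: [0.4684, 0.2161, 0.0275]
ee_rot: [[0.115, 0.993, -0.013], [0.993, -0.115, -0.0], [-0.002, -0.013, -1.0]]
contact_force: [-23.6, 2.7, 16.4]
opening: 0.575
```

Emit:
send_rows --commands '[{"dp":[0,0,0.0008],"rotation":[0,0,0],"grip":0.4},{"dp":[0.0005,0,0.0005],"rotation":[0,0,0],"grip":0.4}]'

```text
time: 14.1
tcp_pos: [0.4684, 0.2161, 0.0276]
ee_rot: [[0.115, 0.993, -0.013], [0.993, -0.115, -0.0], [-0.002, -0.013, -1.0]]
contact_force: [-16.6, 4.4, 2.7]
opening: 0.576
```

Emit:
send_rows --commands '[{"dp":[0.001,-0.0001,0.0006],"rotation":[0,0,0],"grip":0.4},{"dp":[0.0,0,0.0],"rotation":[0,0,0],"grip":0.4}]'

```text
time: 14.3
tcp_pos: [0.4685, 0.216, 0.0277]
ee_rot: [[0.115, 0.993, -0.015], [0.993, -0.115, -0.0], [-0.002, -0.015, -1.0]]
contact_force: [-17.7, 5.4, 3.6]
opening: 0.577
```

Emit:
send_rows --commands '[{"dp":[0,0.001,0.0002],"rotation":[0,0,0],"grip":0.4},{"dp":[0,0.001,0.0002],"rotation":[0,0,0],"grip":0.4}]'

```text
time: 14.5
tcp_pos: [0.4684, 0.2162, 0.0277]
ee_rot: [[0.114, 0.993, -0.015], [0.993, -0.114, -0.004], [-0.005, -0.015, -1.0]]
contact_force: [-15.7, -4.8, 3.8]
opening: 0.575
```

Emit:
send_rows --commands '[{"dp":[0,0.001,0.0003],"rotation":[0,0,0],"grip":0.4},{"dp":[0,0.001,0.0003],"rotation":[0,0,0],"grip":0.4}]'

```text
time: 14.7
tcp_pos: [0.4685, 0.2165, 0.0279]
ee_rot: [[0.114, 0.993, -0.016], [0.993, -0.114, -0.007], [-0.008, -0.015, -1.0]]
contact_force: [-14.1, -11.2, 0.9]
opening: 0.577
```

Emit:
send_rows --commands '[{"dp":[0,0.001,0],"rotation":[0,0,0],"grip":0.4},{"dp":[0,0.001,0],"rotation":[0,0,0],"grip":0.4}]'

```text
time: 14.9
tcp_pos: [0.4685, 0.2166, 0.0279]
ee_rot: [[0.114, 0.993, -0.016], [0.993, -0.114, -0.01], [-0.012, -0.015, -1.0]]
contact_force: [-16.6, -19.4, 6.8]
opening: 0.58
```

Emit:
send_rows --commands '[{"dp":[0,0.001,0],"rotation":[0,0,0],"grip":0.4},{"dp":[0.001,0,0],"rotation":[0,0,0],"grip":0.4}]'

```text
time: 15.1
tcp_pos: [0.4685, 0.2167, 0.028]
ee_rot: [[0.114, 0.993, -0.019], [0.993, -0.114, -0.012], [-0.014, -0.017, -1.0]]
contact_force: [-22.4, -20.7, 13.8]
opening: 0.577
```

```bash
python3 snap.py j 0.467 0.217 0.03 30;python3 -c "
from h import *
print(ctrl.sense()['torque'],ctrl.sense()['ee_rot'])"
```

```text
top crop origin 201 242 scale 6.666666666666667
scene crop origin 187 197 scale 6.666666666666667
15.2 [0.46851862 0.21665344 0.02802248] [-21.46899516 -20.92183709   9.70738837] 0.5771725804010165
[-3.6003336   3.46392018 -0.19588413] [[ 0.11365939  0.99333943 -0.01892927]
 [ 0.9934268  -0.11388877 -0.01151279]
 [-0.01359194 -0.0174963  -0.99975454]]
```

View pics/j.png

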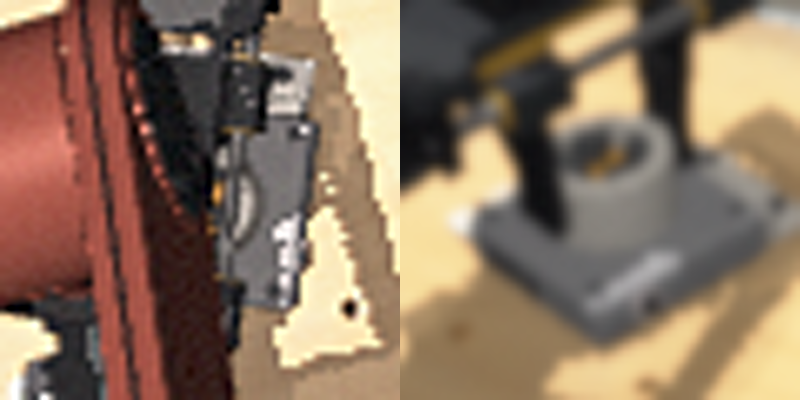

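Emit:
send_rows --commands '[{"dp":[-0.002,-0.002,0],"rotation":[0,0,0],"grip":0.4},{"dp":[-0.002,-0.002,0],"rotation":[0,0,0],"grip":0.4}]'

```text
time: 15.4
tcp_pos: [0.4683, 0.2164, 0.0281]
ee_rot: [[0.115, 0.993, -0.009], [0.993, -0.115, -0.003], [-0.005, -0.009, -1.0]]
contact_force: [-1.5, 0.5, -11.1]
opening: 0.579
```

Emit:
send_rows --commands '[{"dp":[-0.001,-0.001,0],"rotation":[0,0,0],"grip":0.6},{"dp":[0,0,0],"rotation":[0,0,0],"grip":0.7},{"dp":[0,0,0],"rotation":[0,0,0],"grip":0.85},{"dp":[0,0,0],"rotation":[0,0,0],"grip":0.9},{"dp":[0,0,0],"rotation":[0,0,0],"grip":0.9},{"dp":[0,0,0.01],"rotation":[0,0,0],"grip":0.9},{"dp":[0,0,0.04],"rotation":[0,0,0],"grip":1},{"dp":[0,0,0.04],"rotation":[0,0,0],"grip":1}]'

```text
time: 16.2
tcp_pos: [0.4715, 0.2173, 0.1228]
ee_rot: [[0.115, 0.993, -0.001], [0.993, -0.115, -0.0], [-0.001, -0.001, -1.0]]
contact_force: [0.2, 0.1, 0.6]
opening: 0.974
```

Emit:
send_rows --commands '[{"dp":[0,0,0.03],"rotation":[0,0,-8.2],"grip":1},{"dp":[-0.004,0.025,0.01],"rotation":[0,0,-8.2],"grip":1},{"dp":[-0.005,0.035,0],"rotation":[0,0,-8.2],"grip":1},{"dp":[-0.005,0.04,0],"rotation":[0,0,-8.2],"grip":1},{"dp":[-0.005,0.0334,0],"rotation":[0,0,-8.2],"grip":1},{"dp":[0,0,0],"rotation":[0,0,0],"grip":1},{"dp":[0,0,0],"rotation":[0,0,0],"grip":1}]'

```text
time: 16.9
tcp_pos: [0.4531, 0.3515, 0.1625]
ee_rot: [[0.736, 0.677, 0.001], [0.677, -0.736, 0.0], [0.001, 0.001, -1.0]]
contact_force: [0.8, -0.4, -0.1]
opening: 1.002
```

```bash
python3 snap.py k 0.46 0.29 0.05 50; python3 -c "
from h import *
print(ctrl.sense()['tcp_pos'],ctrl.sense()['ee_rot'])"
```

```text
top crop origin 154 225 scale 4.0
scene crop origin 144 161 scale 4.0
17.0 [0.45329674 0.35025174 0.16205891] [-0.1205719  -0.02386806  0.08072537] 0.9978873633669011
[0.45329674 0.35025174 0.16205891] [[ 7.37411807e-01  6.75443233e-01  5.14684474e-04]
 [ 6.75443385e-01 -7.37411820e-01 -2.00631391e-04]
 [ 2.44019299e-04  4.95588180e-04 -9.99999847e-01]]
```

View pics/k.png

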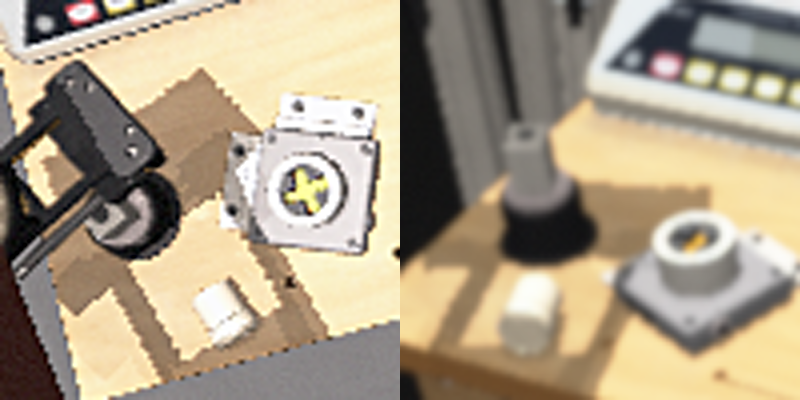

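Run:
```python
from h import *
t=cv2.imread('pics/top_k.png')
cv2.imwrite('pics/k2.png',cv2.resize(t[246:290,206:256],(800,704),interpolation=cv2.INTER_CUBIC)[:600])
```

```text
(no output)
```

View pics/k2.png

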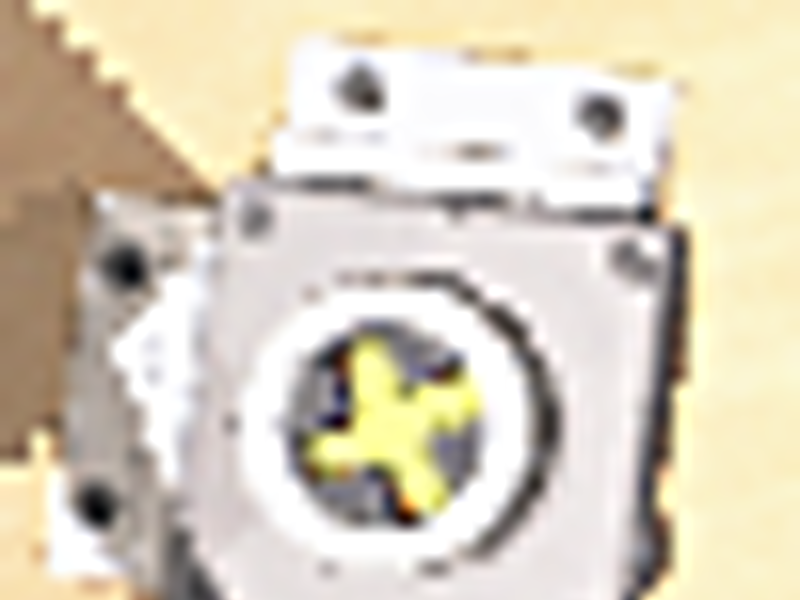

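```bash
cat > slot.py <<'E'
from h import *
def slot(fn,x0,y0,x1,y1,k=10):
    t=cv2.imread(fn); c=cv2.resize(t[y0:y1,x0:x1],None,fx=k,fy=k,interpolation=cv2.INTER_CUBIC).astype(int)
    for th in(50,80,110):
        m=((c[...,2]-c[...,0])>th).astype(np.uint8)
        n,l,st,ce=cv2.connectedComponentsWithStats(m); 
        mid=np.hypot(ce[:,0]-m.shape[1]/2,ce[:,1]-m.shape[0]/2); 
        i=min([j for j in range(1,n) if st[j,4]>.1*k*k*20],key=lambda j:mid[j])
        v,u=np.nonzero(l==i)
        W=np.array([onz('top',(a+.5)/k-.5+x0,(b+.5)/k-.5+y0,.042)[:2] for a,b in zip(u[::3],v[::3])])
        o=W.mean(0); z=(W-o)@np.array([1,1j]); 
        print(th,len(W),o.round(4),'angle',np.degrees(np.angle((z**4).sum()))/4, np.degrees(np.angle(((z/abs(z))**4*abs(z)**2).sum()))/4)
if __name__=="__main__":
    slot('pics/top0.png',264,262,280,280); slot('pics/top_k.png',221,264,239,283)
E
python3 slot.py
python3 - <<'E'
from h import *
P=lambda L:[((u+.5)/16-.5+206,(v+.5)/16-.5+246) for u,v in L]
print('boss',onz('top',*P([(390,425)])[0],.054))
W=np.array([onz('top',*p,.024) for p in P([(253,217),(632,262)])])
e=W[0]-W[1];print(np.degrees(np.arctan2(-e[0],e[1])),np.linalg.norm(e))
r=P([(360,88),(600,112),(125,265),(97,502)]);W=np.array([onz('top',*p,.004) for p in r])
e=W[0]-W[1];print('rail',np.degrees(np.arctan2(-e[0],e[1])));e=W[2]-W[3];print(np.degrees(np.arctan2(e[1],e[0])))
E
```

```text
50 2044 [0.4746 0.1007] angle 21.60413371990305 21.864780784884257
boss [0.46873536 0.21711046 0.054     ]
-7.004705750714271 0.06910590591773587
rail -5.96967471630253
-5.9077282608042285Traceback (most recent call last):
  File "slot.py", line 14, in <module>
    slot('pics/top0.png',264,262,280,280); slot('pics/top_k.png',221,264,239,283)
    ~~~~^^^^^^^^^^^^^^^^^^^^^^^^^^^^^^^^^
  File "slot.py", line 10, in slot
    W=np.array([onz('top',(a+.5)/k-.5+x0,(b+.5)/k-.5+y0,.042)[:2] for a,b in zip(u[::3],v[::3])])
                ~~~^^^^^^^^^^^^^^^^^^^^^^^^^^^^^^^^^^^^^^^^^^
  File "h.py", line 9, in onz
    o,d=ray(n,u,v); return o+d*(z-o[2])/d[2]
        ~~~^^^^^^^
  File "h.py", line 7, in ray
    f,cx,cy,o,R=cam(n); d=R@np.array([(u-cx)/f,-(v-cy)/f,-1.]); return o,d
                ~~~^^^
  File "h.py", line 4, in cam
    m=ctrl.camera_model(n); f=240/np.tan(np.radians(m['vertical_fov'])/2)
ValueError: time passes only in moves, steps and waits
```

```bash
sed -i 's/^def cam(n):/import functools\n@functools.lru_cache(None)\ndef cam(n):/' h.py; python3 slot.py
```

```text
50 2044 [0.4746 0.1007] angle 21.60413371990305 21.864780784884257
80 1331 [0.4742 0.1003] angle 20.901847407027663 21.305883522694728Traceback (most recent call last):
  File "slot.py", line 14, in <module>
    slot('pics/top0.png',264,262,280,280); slot('pics/top_k.png',221,264,239,283)
    ~~~~^^^^^^^^^^^^^^^^^^^^^^^^^^^^^^^^^
  File "slot.py", line 8, in slot
    i=min([j for j in range(1,n) if st[j,4]>.1*k*k*20],key=lambda j:mid[j])
ValueError: min() iterable argument is empty
```

```bash
sed -i 's/(50,80,110)/(40,50,60,75)/' slot.py; python3 slot.py
```

```text
40 2181 [0.4746 0.1007] angle 21.325799947283972 21.665928159014797
50 2044 [0.4746 0.1007] angle 21.60413371990305 21.864780784884257
60 1897 [0.4746 0.1006] angle 21.433137014470883 21.767727236217027
75 1559 [0.4744 0.1004] angle 21.420206541629014 21.726210402830848
40 2159 [0.4685 0.2186] angle 23.86765107447435 23.952925188778973
50 2022 [0.4684 0.2186] angle 24.005521947977773 24.031557103183406
60 1874 [0.4685 0.2185] angle 23.879898524236292 23.980251190413586
75 1598 [0.4685 0.2183] angle 23.62536640692937 23.77618864993954
```

Emit:
send_rows --commands '[{"dp":[0,0,-0.03],"rotation":[0,0,0],"grip":1},{"dp":[0,0,-0.03],"rotation":[0,0,0],"grip":1},{"dp":[0,0,-0.025],"rotation":[0,0,0],"grip":1},{"dp":[0,0,-0.015],"rotation":[0,0,0],"grip":1},{"dp":[0,0,0],"rotation":[0,0,0],"grip":1},{"dp":[0,0,0],"rotation":[0,0,0],"grip":1}]'

```text
time: 17.6
tcp_pos: [0.4537, 0.3507, 0.0624]
ee_rot: [[0.739, 0.674, 0.001], [0.674, -0.739, 0.0], [0.001, 0.0, -1.0]]
contact_force: [-0.7, 0.6, 0.5]
opening: 1.002
```

```bash
sed -i 's/im\[195:275,215:295,::-1\]/im[170:250,140:220,::-1]/' fin.py; python3 fin.py 5
```

```text
17.65 [0.45421166 0.35113801 0.0631543 ] 1.0021085248128827 [ 0.50976669  0.19708967 -0.31185044]
finger y sign 1 15
 tool coords pct (mm) [[-12.9, 48.2, -39.5], [-10.3, 50.6, -28.4], [-4.0, 53.2, -13.5]]  tip world z [75.7 79.7]
finger y sign -1 49
 tool coords pct (mm) [[-13.9, -52.9, -38.2], [-8.2, -46.8, -25.6], [2.3, -42.0, -8.3]]  tip world z [70.  72.2]
```

View pics/fin_5.png

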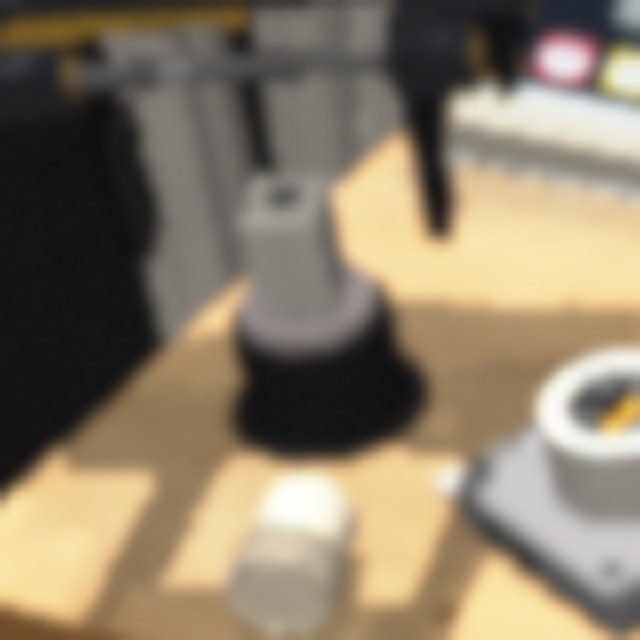

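Emit:
send_rows --commands '[{"dp":[0,0,-0.01],"rotation":[0,0,0],"grip":1},{"dp":[0,0,-0.009],"rotation":[0,0,0],"grip":0.8},{"dp":[0,0,0],"rotation":[0,0,0],"grip":0.6},{"dp":[0,0,0],"rotation":[0,0,0],"grip":0.4},{"dp":[0,0,0],"rotation":[0,0,0],"grip":0.2},{"dp":[0,0,0],"rotation":[0,0,0],"grip":0.2},{"dp":[0,0,0],"rotation":[0,0,0],"grip":0.1},{"dp":[0,0,0],"rotation":[0,0,0],"grip":0.1}]' --squeeze 15

```text
time: 18.45
tcp_pos: [0.4531, 0.351, 0.0428]
ee_rot: [[0.738, 0.675, 0.0], [0.675, -0.738, 0.0], [0.0, 0.0, -1.0]]
contact_force: [-0.3, 0.8, -0.1]
opening: 0.443
```

Emit:
send_rows --commands '[{"dp":[0,0,0],"rotation":[0,0,0],"grip":0.1},{"dp":[0,0,0],"rotation":[0,0,0],"grip":0.1},{"dp":[0,0,0],"rotation":[0,0,0],"grip":0.1},{"dp":[0,0,0],"rotation":[0,0,0],"grip":0.1},{"dp":[0,0,0],"rotation":[0,0,0],"grip":0.1}]' --squeeze 50

```text
time: 18.95
tcp_pos: [0.4531, 0.3509, 0.0427]
ee_rot: [[0.738, 0.675, 0.0], [0.675, -0.738, 0.0], [0.0, 0.0, -1.0]]
contact_force: [-0.2, -0.1, 0.6]
opening: 0.295
```

```bash
python3 fin.py 6; python3 snap.py l 0.452 0.35 0.06 25
```

```text
19.0 [0.4530496  0.35092042 0.0426986 ] 0.2973189650108369 [ 0.83702511 -0.58839567  1.19378836]
finger y sign 1 96
 tool coords pct (mm) [[-19.3, 15.2, -39.4], [-11.0, 23.1, 19.6], [4.2, 31.7, 40.8]]  tip world z [0.7 2.9]
finger y sign -1 32
 tool coords pct (mm) [[-19.8, -28.3, -39.6], [-11.8, -19.3, 9.2], [1.6, -14.1, 41.1]]  tip world z [1.4 2.2]
top crop origin 157 253 scale 8.0
scene crop origin 151 177 scale 8.0
19.1 [0.45306914 0.35091135 0.04271896] [ 0.02975371 -0.44062343  1.64852967] 0.29252542683427213
```

View pics/l.png

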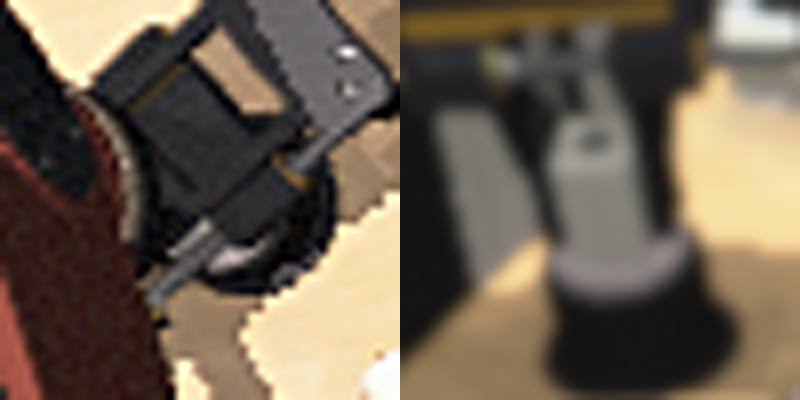

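Emit:
send_rows --commands '[{"dp":[0,0,0.01],"rotation":[0,0,0],"grip":0.1},{"dp":[0,0,0.025],"rotation":[0,0,0],"grip":0.1},{"dp":[0,0,0.03],"rotation":[0,0,0],"grip":0.1},{"dp":[0,0,0.02],"rotation":[0,0,0],"grip":0.1},{"dp":[0.0,-0.01,0],"rotation":[0,0,-4],"grip":0.1},{"dp":[0.003,-0.025,0],"rotation":[0,0,-8],"grip":0.1},{"dp":[0.003,-0.03,0],"rotation":[0,0,-8],"grip":0.1},{"dp":[0.003,-0.03,0],"rotation":[0,0,0],"grip":0.1}]'

```text
time: 19.9
tcp_pos: [0.4618, 0.2551, 0.128]
ee_rot: [[0.926, 0.378, 0.0], [0.378, -0.926, 0.0], [0.0, 0.0, -1.0]]
contact_force: [-0.6, -0.4, -1.4]
opening: 0.295
```

Emit:
send_rows --commands '[{"dp":[0.003,-0.025,0],"rotation":[0,0,0],"grip":0.1},{"dp":[0.0033,-0.0143,0],"rotation":[0,0,0],"grip":0.1},{"dp":[0,0,0],"rotation":[0,0,0],"grip":0.1},{"dp":[0,0,0],"rotation":[0,0,0],"grip":0.1},{"dp":[0,0,0],"rotation":[0,0,0],"grip":0.1}]'

```text
time: 20.4
tcp_pos: [0.4683, 0.2174, 0.1278]
ee_rot: [[0.924, 0.382, 0.0], [0.382, -0.924, 0.0], [0.0, -0.0, -1.0]]
contact_force: [-0.7, 0.2, -1.2]
opening: 0.296
```

```bash
python3 snap.py m 0.468 0.217 0.09 30;python3 -c "
from h import *
print(ctrl.sense()['tcp_pos'],ctrl.sense()['ee_rot'])"
```

```text
top crop origin 197 242 scale 6.666666666666667
scene crop origin 184 178 scale 6.666666666666667
20.5 [0.46808576 0.21747719 0.12760102] [-0.17388587 -0.75625018 -1.38011495] 0.29241113357097503
[0.46808576 0.21747719 0.12760102] [[ 9.23976531e-01  3.82449112e-01 -2.14762958e-04]
 [ 3.82449155e-01 -9.23976514e-01  2.12490129e-04]
 [-1.17169268e-04 -2.78471804e-04 -9.99999954e-01]]
```

View pics/m.png

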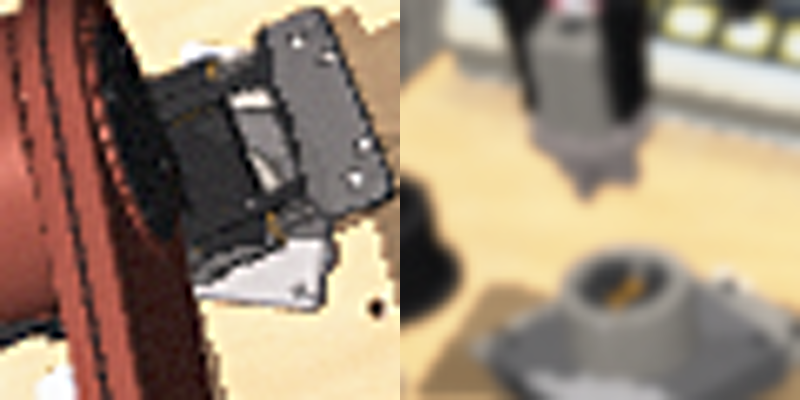

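Run:
```python
from h import *
im=cv2.imread('pics/scene_m.png')
c=cv2.resize(im[165:245,180:260],(640,640),interpolation=cv2.INTER_CUBIC)
def dot(p,col):
    u,v=proj('scene',p);q=((u-180+.5)*8,(v-165+.5)*8);cv2.circle(c,(int(q[0]),int(q[1])),4,col,-1);print(p,np.round(q))
for z in(.101,.125,.131,.171): dot((.4681,.2175,z),(0,0,255))
dot((.4684,.2166,.054),(0,255,0))
th=np.radians(22.5)
for k in range(4):
    a=th+k*np.pi/2
    dot((.4681+.016*np.cos(a),.2175+.016*np.sin(a),.101),(255,0,255))
cv2.imwrite('pics/m2.png',c[:600])
```

```text
(0.4681, 0.2175, 0.101) [273. 320.]
(0.4681, 0.2175, 0.125) [262. 258.]
(0.4681, 0.2175, 0.131) [259. 242.]
(0.4681, 0.2175, 0.171) [240. 133.]
(0.4684, 0.2166, 0.054) [297. 440.]
(np.float64(0.4828820725201806), np.float64(0.22362293491784144), 0.101) [294. 291.]
(np.float64(0.4619770650821586), np.float64(0.2322820725201806), 0.101) [226. 313.]
(np.float64(0.4533179274798194), np.float64(0.21137706508215856), 0.101) [252. 350.]
(np.float64(0.47422293491784145), np.float64(0.20271792747981943), 0.101) [321. 328.]
```

View pics/m2.png

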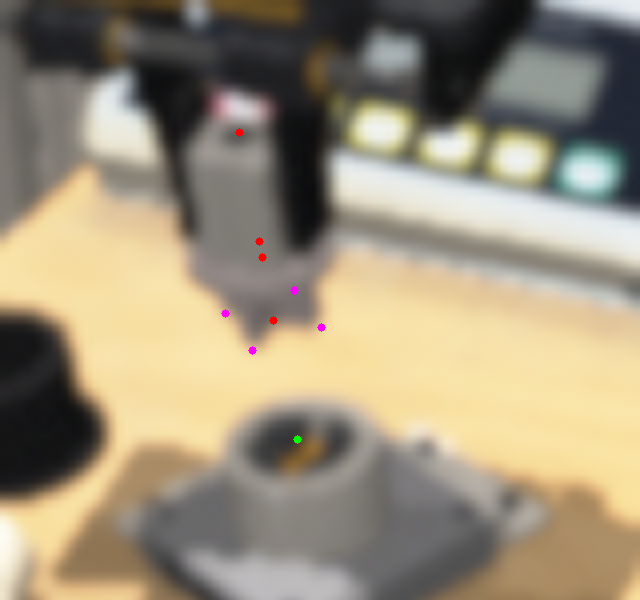

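Run:
```python
from h import *
im=cv2.imread('pics/scene_m.png')
c=cv2.resize(im[205:245,190:250],(900,600),interpolation=cv2.INTER_CUBIC)
def ring(cx,cy,z,r,col):
    for a in np.linspace(0,2*np.pi,40,endpoint=False):
        u,v=proj('scene',(cx+r*np.cos(a),cy+r*np.sin(a),z));cv2.circle(c,(int((u-190+.5)*15),int((v-205+.5)*15)),2,col,-1)
ring(.4684,.2166,.054,.026,(0,0,255))
ring(.4684,.2166,.024,.026,(0,255,0))
cv2.imwrite('pics/m3.png',c[:,50:850])
```

```text
(no output)
```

View pics/m3.png

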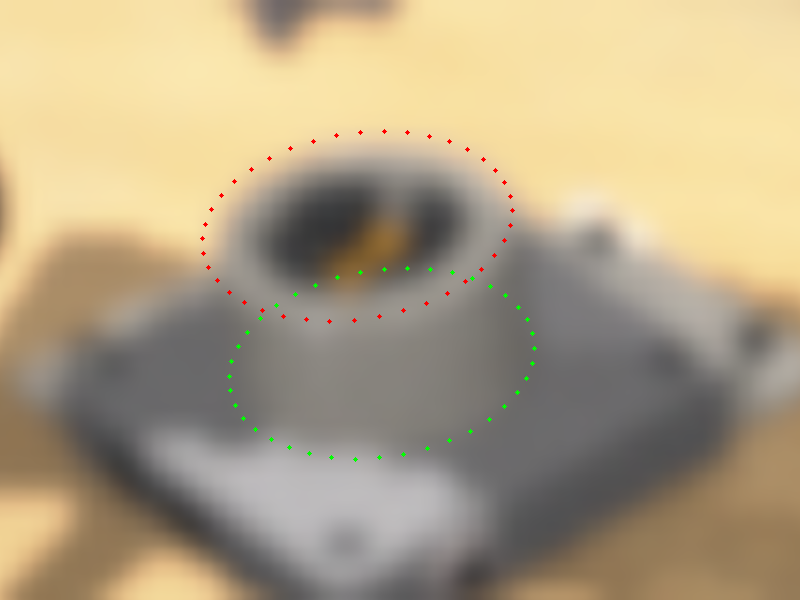

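Emit:
send_rows --commands '[{"dp":[0.0009,-0.0007,-0.015],"rotation":[0,0,0],"grip":0.1},{"dp":[0,0,-0.015],"rotation":[0,0,0],"grip":0.1},{"dp":[0,0,-0.01],"rotation":[0,0,0],"grip":0.1},{"dp":[0,0,-0.003],"rotation":[0,0,0],"grip":0.1},{"dp":[0,0,0],"rotation":[0,0,0],"grip":0.1},{"dp":[0,0,0],"rotation":[0,0,0],"grip":0.1}]'

```text
time: 21.1
tcp_pos: [0.4695, 0.2159, 0.0848]
ee_rot: [[0.924, 0.381, 0.0], [0.381, -0.924, 0.0], [0.0, 0.0, -1.0]]
contact_force: [-0.2, -0.2, -1.2]
opening: 0.294
```

```bash
python3 snap.py n 0.468 0.217 0.06 22;python3 -c "
from h import *
print(ctrl.sense()['torque'],ctrl.sense()['ee_rot'])"
```

```text
top crop origin 207 250 scale 9.090909090909092
scene crop origin 194 195 scale 9.090909090909092
21.2 [0.46981345 0.21606056 0.08528542] [-0.32713276 -0.0041695  -2.01211166] 0.2936418495706801
[-0.08619127  0.16014907 -0.00625459] [[ 9.24441464e-01  3.81322067e-01  1.20836941e-03]
 [ 3.81321924e-01 -9.24442245e-01  3.56197731e-04]
 [ 1.25289378e-03  1.31493795e-04 -9.99999206e-01]]
```

View pics/n.png

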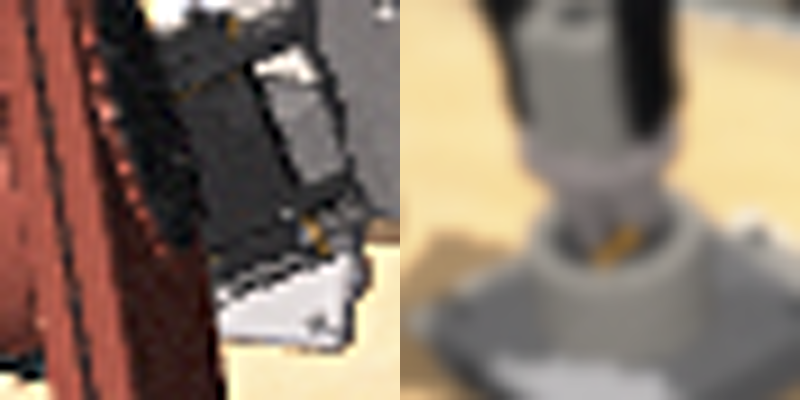

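Emit:
send_rows --commands '[{"dp":[0,0,-0.002],"rotation":[0,0,0],"grip":0.1},{"dp":[0,0,-0.001],"rotation":[0,0,0],"grip":0.1},{"dp":[0,0,0],"rotation":[0,0,0],"grip":0.1},{"dp":[0,0,0],"rotation":[0,0,0],"grip":0.1}]'

```text
time: 21.6
tcp_pos: [0.4692, 0.2159, 0.0817]
ee_rot: [[0.924, 0.381, 0.0], [0.381, -0.924, 0.0], [0.0, -0.0, -1.0]]
contact_force: [-0.3, -0.9, -1.1]
opening: 0.296
```

Emit:
send_rows --commands '[{"dp":[0,0,-0.001],"rotation":[0,0,0],"grip":0.1},{"dp":[0,0,-0.001],"rotation":[0,0,0],"grip":0.1},{"dp":[0,0,-0.001],"rotation":[0,0,0],"grip":0.1}]'

```text
time: 21.9
tcp_pos: [0.4692, 0.2159, 0.0785]
ee_rot: [[0.924, 0.381, -0.0], [0.381, -0.924, -0.0], [-0.0, -0.0, -1.0]]
contact_force: [-0.8, 0.8, -1.7]
opening: 0.294
```

Emit:
send_rows --commands '[{"dp":[0,0.0007,-0.001],"rotation":[0,0,0],"grip":0.1},{"dp":[0,0,-0.001],"rotation":[0,0,0],"grip":0.1}]'

```text
time: 22.1
tcp_pos: [0.4692, 0.2167, 0.0765]
ee_rot: [[0.924, 0.381, -0.0], [0.381, -0.924, 0.0], [0.0, -0.0, -1.0]]
contact_force: [0.3, 0.1, -1.6]
opening: 0.295
```

Emit:
send_rows --commands '[{"dp":[0,0,-0.001],"rotation":[0,0,0],"grip":0.1},{"dp":[0,0,-0.001],"rotation":[0,0,0],"grip":0.1}]'

```text
time: 22.3
tcp_pos: [0.4693, 0.2166, 0.0746]
ee_rot: [[0.924, 0.381, 0.0], [0.381, -0.924, 0.0], [0.0, 0.0, -1.0]]
contact_force: [0.4, 0.1, -1.7]
opening: 0.296
```

Emit:
send_rows --commands '[{"dp":[0,0,-0.001],"rotation":[0,0,0],"grip":0.1},{"dp":[0,0,-0.001],"rotation":[0,0,0],"grip":0.1}]'

```text
time: 22.5
tcp_pos: [0.4693, 0.2166, 0.0726]
ee_rot: [[0.924, 0.381, 0.0], [0.381, -0.924, 0.0], [0.0, 0.0, -1.0]]
contact_force: [-0.1, 0.5, -1.3]
opening: 0.297
```

Already past the expected face contact with no force, so the fins look meshed or close to it. I'll carry on.

Emit:
send_rows --commands '[{"dp":[0,0,-0.001],"rotation":[0,0,0],"grip":0.1},{"dp":[0,0,-0.001],"rotation":[0,0,0],"grip":0.1},{"dp":[0,0,-0.001],"rotation":[0,0,0],"grip":0.1}]'

```text
time: 22.8
tcp_pos: [0.4693, 0.2166, 0.0696]
ee_rot: [[0.924, 0.381, 0.0], [0.381, -0.924, 0.0], [0.0, 0.0, -1.0]]
contact_force: [0.5, -0.2, -1.5]
opening: 0.29
```

Emit:
send_rows --commands '[{"dp":[0,0,-0.001],"rotation":[0,0,0],"grip":0.1},{"dp":[0,0,-0.001],"rotation":[0,0,0],"grip":0.1}]'

```text
time: 23.0
tcp_pos: [0.4694, 0.2167, 0.068]
ee_rot: [[0.924, 0.381, 0.0], [0.381, -0.924, 0.0], [0.0, 0.0, -1.0]]
contact_force: [-0.6, -0.1, 2.7]
opening: 0.296
```

```bash
python3 snap.py o 0.468 0.217 0.06 22;python3 -c "
from h import *
print(ctrl.sense()['torque'],ctrl.sense()['ee_rot'])"
```

```text
top crop origin 207 250 scale 9.090909090909092
scene crop origin 194 195 scale 9.090909090909092
23.1 [0.46945511 0.21668063 0.06803709] [ 0.05640463 -0.58331657  2.97689267] 0.29767390307304703
[-0.12153878  0.35426178  0.05217856] [[ 9.24433389e-01  3.81343333e-01  4.13527354e-04]
 [ 3.81343316e-01 -9.24433481e-01  1.21864840e-04]
 [ 4.28750875e-04  4.50399654e-05 -9.99999907e-01]]
```

View pics/o.png

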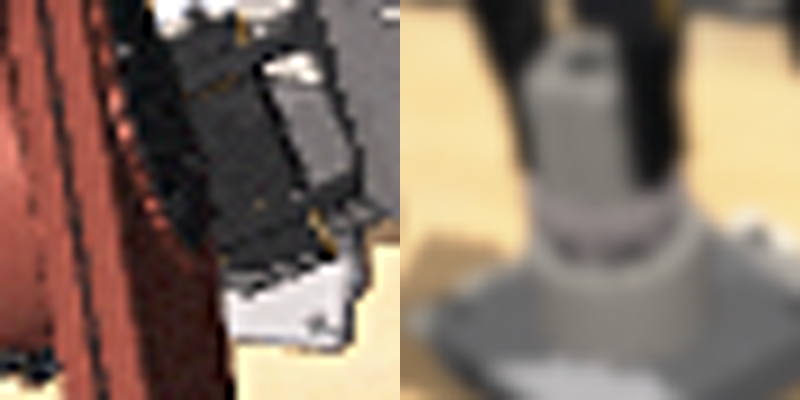

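The force is now about 4.5 N at TCP z = 0.068, which is where the ejector plate should start. So the fins are meshed and on the spring. Now pushing home.

Emit:
send_rows --commands '[{"dp":[0,0,-0.0015],"rotation":[0,0,0],"grip":0.1},{"dp":[0,0,-0.0015],"rotation":[0,0,0],"grip":0.1}]' --squeeze 60

```text
time: 23.3
tcp_pos: [0.4695, 0.2167, 0.0649]
ee_rot: [[0.924, 0.381, 0.001], [0.381, -0.924, 0.0], [0.001, 0.0, -1.0]]
contact_force: [-0.6, -0.5, 5.3]
opening: 0.295
```

Emit:
send_rows --commands '[{"dp":[0,0,-0.0015],"rotation":[0,0,0],"grip":0.1},{"dp":[0,0,-0.0015],"rotation":[0,0,0],"grip":0.1}]'

```text
time: 23.5
tcp_pos: [0.4695, 0.2167, 0.0618]
ee_rot: [[0.924, 0.381, 0.0], [0.381, -0.924, 0.0], [0.001, 0.0, -1.0]]
contact_force: [-0.9, -0.4, 5.3]
opening: 0.299
```

Emit:
send_rows --commands '[{"dp":[0,0,-0.0015],"rotation":[0,0,0],"grip":0.1},{"dp":[0,0,-0.0015],"rotation":[0,0,0],"grip":0.1}]'

```text
time: 23.7
tcp_pos: [0.4695, 0.2167, 0.0589]
ee_rot: [[0.924, 0.381, 0.0], [0.381, -0.924, 0.0], [0.001, 0.0, -1.0]]
contact_force: [-0.9, -1.0, 6.4]
opening: 0.292
```

Emit:
send_rows --commands '[{"dp":[0,0,-0.001],"rotation":[0,0,0],"grip":0.1},{"dp":[0,0,-0.001],"rotation":[0,0,0],"grip":0.1}]'

```text
time: 23.9
tcp_pos: [0.4695, 0.2167, 0.0571]
ee_rot: [[0.924, 0.381, 0.0], [0.381, -0.924, 0.0], [0.0, 0.0, -1.0]]
contact_force: [-2.6, -1.3, 6.4]
opening: 0.294
```

Emit:
send_rows --commands '[{"dp":[0,0,-0.001],"rotation":[0,0,0],"grip":0.1}]'

```text
time: 24.0
tcp_pos: [0.4695, 0.2167, 0.0566]
ee_rot: [[0.924, 0.381, 0.0], [0.381, -0.924, 0.0], [0.0, 0.0, -1.0]]
contact_force: [-6.4, -2.3, 18.0]
opening: 0.295
```

Emit:
send_rows --commands '[{"dp":[0,0,-0.001],"rotation":[0,0,0],"grip":0.1}]'

```text
time: 24.1
tcp_pos: [0.4696, 0.2167, 0.0566]
ee_rot: [[0.924, 0.382, 0.0], [0.382, -0.924, -0.0], [0.0, 0.0, -1.0]]
contact_force: [-10.6, -3.4, 26.3]
opening: 0.298
```

Emit:
send_rows --commands '[{"dp":[0,0,-0.001],"rotation":[0,0,0],"grip":0.1}]'

```text
time: 24.2
tcp_pos: [0.4696, 0.2167, 0.0566]
ee_rot: [[0.924, 0.382, -0.0], [0.382, -0.924, -0.0], [-0.0, 0.0, -1.0]]
contact_force: [-14.8, -4.5, 34.7]
opening: 0.293
```

Emit:
send_rows --commands '[{"dp":[0,0,0.0008],"rotation":[0,0,0],"grip":0.1},{"dp":[0,0,0],"rotation":[0,0,0],"grip":0.1},{"dp":[0,0,0],"rotation":[0,0,0],"grip":0.1}]'

```text
time: 24.5
tcp_pos: [0.4695, 0.2167, 0.0566]
ee_rot: [[0.924, 0.382, 0.0], [0.382, -0.924, -0.0], [0.0, 0.0, -1.0]]
contact_force: [-8.7, -2.7, 20.8]
opening: 0.299
```

```bash
python3 snap.py q 0.468 0.217 0.05 25;python3 -c "
from h import *
print(ctrl.sense()['torque'])"
```

```text
top crop origin 205 247 scale 8.0
scene crop origin 191 195 scale 8.0
24.6 [0.46954063 0.21672531 0.05662668] [-9.05073708 -2.41943057 21.24589177] 0.2992515370610736
[-0.54451009  1.69382432  0.03103459]
```

View pics/q.png

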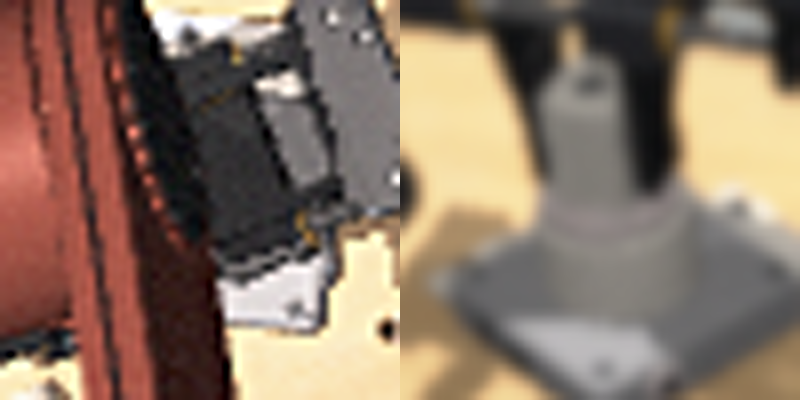

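Run:
```python
import cv2,numpy as np
a=cv2.imread('pics/scene_m.png')[195:255,180:260];b=cv2.imread('pics/scene_q.png')[195:255,180:260];t0=cv2.imread('pics/top_k.png')[245:300,200:260];t=cv2.imread('pics/top_q.png')[245:300,200:260]
r=lambda x:cv2.resize(x,(400,300),interpolation=cv2.INTER_CUBIC)
cv2.imwrite('pics/cmp.png',np.vstack([np.hstack([r(a),r(b)]),np.hstack([r(t0),r(t)])]))
```

```text
(no output)
```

View pics/cmp.png

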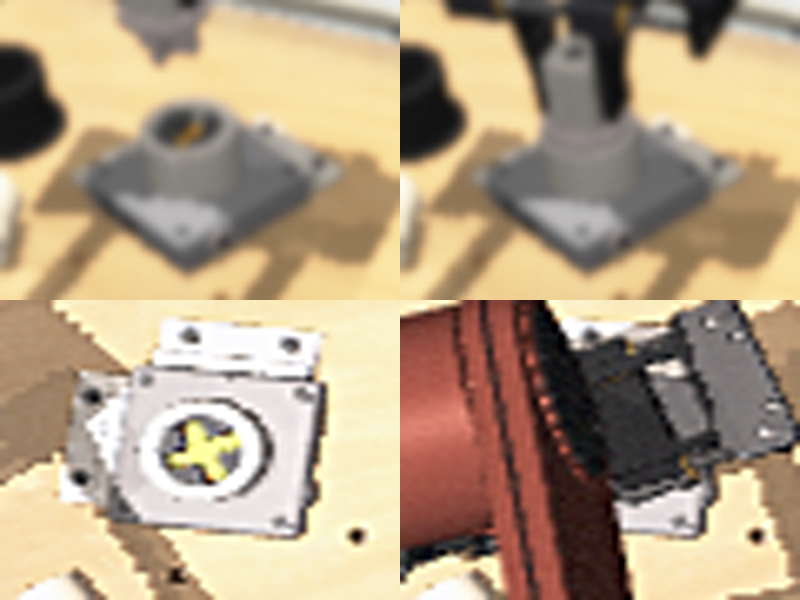

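```bash
python3 -c "
from plant import ctrl
s=ctrl.sense();print(s['time'],s['tcp_pos'],s['contact_force'],s['opening'])
print(ctrl.close_job())"
```

```text
24.6 [0.46954063 0.21672531 0.05662668] [-9.05073708 -2.41943057 21.24589177] 0.2992515370610736
the job is handed in; nothing more can be done
None
```

The drive is in its corner stop and the coupling is pushed fully home. I handed the job in at 24.6 s with the gripper still holding it down.

**What I did**
- **Drive:** I gripped the boss and slid the drive into the corner. The first push left a gap of about 2 mm at the far rail. I gripped again at 90° and pushed against both rails until the drive stopped moving, at about 20 N on each.
- **Coupling:** I took it from the parking ring and turned it 20° to line up with the slots. It met the spring at the expected depth, at about 4.5 N. I pressed it down until it hit a hard stop, peaking at 35 N and then eased to 21 N.

**Last checks**
- **Height:** The tool stopped 12 mm below where the spring first pushed back. That matches the coupling being fully home, within 0.1 mm of the height I had worked out.
- **Pictures:** The scene view shows the collar down on the boss and the drive where it was docked. The top view, taken before I fetched the coupling, shows no gap at either rail. At the end the arm hid the rails from that camera.

**What disagreed or went wrong**
- **Tool height:** By depth camera, the tool was about 25 mm higher than its reported height. My first attempt to grip the boss closed just above it, so I set the gripping heights from the camera.
- **Camera offset:** The scene camera placed the boss 1–3 mm away from the gripper and top-camera readings.
- **Upward pull:** Just before I let go of the drive, the wrist briefly read an 11 N upward pull, slightly more than the drive's weight. The tool height changed by only about 0.1 mm, so I don't think it lifted.
- **Bystanders:** I did not measure their positions at the end. I saw no contact with them.

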